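# Flip the L-key and lever the stiff cam lock shut

### The job

Take the larger of the two L-shaped square-bar keys (the square cousins of hex keys) out of the slanted oak rack, flip it so that its short arm points straight down, and seat the short arm fully in the square socket of the brass cam lock on the oak cabinet. Then, using the long arm as the lever, turn the stiff lock clockwise (seen from above) until its tongue lies under the brass keeper bridge. Leave the key sitting in the lock with its long arm level, let go of it, and leave the smaller key standing in the rack.

Things in the scene. Friction and masses are not known exactly. Their poses are not given: they have to be found in the camera images.
- key: Larger dark steel L-shaped key of 15 mm square bar, 0.45 kg. Origin: centre of the long arm's end (foot, in the rack); z up the long arm to the corner, 190 mm; the short arm runs from there along +x, 65 mm. Flats face +y and -y: grip across y, about 110 mm from the foot (near its centre of mass). Leans 30 degrees towards its short arm; pulls out along +z, the foot being 50 mm deep in its bore.
- key_tip (a point): Centre of the end of the larger key's short arm, axes as the key. In use the key's x points straight down and its z lies level, from foot to lock.
- small_key: Smaller L-key, 9 mm square bar, arms 125 and 40 mm, too thin for the lock; axes as the larger key's, origin at its foot. The two stand by their long arms in an oak rack 160 mm wide, in two 18 mm square bores 90 mm apart, either way round. The rack's top is about 95 mm above the bench; the keys lean away from the robot.
- lock (a joint): Turn of the cam lock about its upright axis, rad, growing clockwise from above. Starts at 0 to 0.2; at 1.1 the tongue points squarely under the keeper bridge; stop at 1.2. Stiff: about 0.5 N m (6 N at 80 mm); stays where left. The key has about 0.2 rad of play in it either way, so sweep that much farther.
- lock_socket (a point): Centre of the square socket's floor, 120 mm above the bench, z up, x along the brass tongue (turns with the lock). Brass cup 53 mm across, rim 40 mm above this floor; countersink 18 mm deep, 33 to 17 mm square; then socket 17 mm square, 22 mm deep. Short arm fits with the long arm along x or any quarter turn from it. A long arm towards the robot has free sweep; small pieces lie beyond.
There are look-alikes about, which are no part of the job. Leave any brown or orange look-alike of the key alone.

How it is judged:
On the way, in this order (a step that is already met when the one before it is completed fails the run):
1. larger key seated short arm down in the socket (tip within 10 mm of its floor and axis, short arm within 15 degrees of plumb) before the lock passes 0.5 rad (horizontal distance between key_tip and lock_socket below 0.01 m and z of key_tip in the frame of lock_socket below 0.01 m and angle between key's own x axis and vertical above 2.88 rad and value of joint lock below 0.5 rad), for 0.1 s.
2. the lock turned past 0.8 rad with the fingers on the seated key (value of joint lock above 0.8 rad and contact force between the fingers and key above 1 N and horizontal distance between key_tip and lock_socket below 0.01 m and z of key_tip in the frame of lock_socket below 0.01 m and angle between key's own x axis and vertical above 2.88 rad).
At the end, for the whole second after the job is handed in: The lock reads above 0.9 rad (tongue under the keeper); the larger key rests in its socket, short arm down within 15 degrees, its tip within 10 mm of the socket's floor in height and of its axis; the smaller key's foot is within 30 mm of where it began (value of joint lock above 0.9 rad and horizontal distance between key_tip and lock_socket below 0.01 m and z of key_tip in the frame of lock_socket below 0.01 m and angle between key's own x axis and vertical above 2.88 rad and linear speed of key below 0.03 m/s and distance of small_key from where it was at the start of the episode below 0.03 m); the robot touches nothing.
It fails at once if the smaller key is pulled from the rack or knocked (its foot moves more than 30 mm) (distance of small_key from where it was at the start of the episode above 0.03 m).
It also fails if it takes over 45 s, if anything falls off the work surface, if the arm or the gripper's body presses on something with over 40 N, if the wrist force passes 120 N, or if a joint passes its speed limit or range.

### The arm

A 6-joint arm with a two-finger parallel gripper is mounted at the origin on the work surface. World frame = base frame: x ahead of the robot, y to its left, z up, the work surface at z = 0. Lengths are in m, angles in rad, forces in N, time in s.
With the tool pointing down it reaches from about 0.375 to 0.9 m from the base axis. Payload 3.1 kg.
Tool frame: the origin (TCP) lies on the centre line of the jaws, within the pads' length; the fingertips stand 25 mm ahead of it and the grasp point (between the pads) lies 6 mm ahead of it (manip.tips_ahead is the distance from the TCP to the fingertips, in m); z points along the fingers, y is the direction in which the jaws open and shut (so a half turn about z gives the same grasp; the last joint's range is limited). The gripper opens to 85 mm and grips with 20 to 120 N. Pads are 22 mm wide; open, the fingers measure 114 mm over their backs; the gripper's body (76 mm by 85 mm) begins 54 mm behind the grasp point. The pads swing forward as they close: fully open they stand 13 mm farther back than shut.
Start: joints at [-1.454, 0.527, 1.433, -0, 1.181, -0.178], TCP at [0.182, -0.598, 0.256] pointing down, gripper open.
Joint ranges: [-3.08, 3.08], [-0.75, 2.2], [0.22, 2.44], [-1.43, 4.57], [0, 2.65], [-2.85, 2.85]. Speed limits (rad/s): [2.79, 2.79, 3.14, 3.14, 3.14, 3.14].

### API

Orientations are given as a unit quaternion [x, y, z, w].
In Python, from station import manip gives the robot as it stands.
- The arm moves only by the tool play_rows, never from a script. Its argument "steps" is a list that holds one entry, the list of rows, each a list of 6 numbers: the shift along the tool's x, y, z in m, then the turn, a rotation vector about the tool's x, y, z in degrees. In form: [[[x, y, z, rx, ry, rz], ...]]. A call has 1 to 10 rows; each row shifts and turns the commanded pose from where the row before left it, along the tool's axes as they then stand; what a row does not reach is not made up. A row lasts 1/8 s, in which the tool goes at most 62.5 mm and 10.7 degrees, less where a joint would pass 70% of its speed; a pose out of reach is approached as far as the arm can. A call is refused whole if a number of a shift passes 0.0625 or a number of a turn 10.7, either way. A call with a gripper value outside its range is refused whole. "fingers" is the opening, from 0 (shut) to 1 (fully open), set as the call begins (left out, the last holds). The fingers move at their own pace and stop on an object; "squeeze" is the grip in N (left out, the last holds). Time passes only in rows, so rows that do not move let the fingers close. It gives the time, the measured TCP pose, the force and the opening at its end, in the units of the state.
- manip.sense(): the state, without advancing time (a new reading comes with each control period).
- manip.snapshot(name): name is "scene" or "top" or "wrist"; returns a dict with "img" (400x640x3 uint8, red, green, blue), "K" (3x3 intrinsics, pixels), "world_from_camera" (4x4, takes a point from camera to world coordinates). Camera axes: x right, y down, z forward; pixel columns grow to the right and rows downward; lengths in m; the calibration is good to about 2 mm. The wrist camera is an equidistant fisheye: a pixel r from the principal point sees the ray r / f radians off the axis. A picture is of the moment at which its call begins. There is no depth.
- manip.sign_off(): hands the job in, once; it reports no verdict.
Trained networks look in a picture, given as the dict that the camera call returned (one of the last four; its "shot" number tells which), for a name from the list of things; names that differ only in an ending like _2 or _b are one class to them, and where a whole thing is asked for, a point or a joint stands for the part that bears it (a point fixed in the world has none). Each returns a list of dicts, best first, with "score" (0 to 1); they miss things now and then, are a little off and sometimes report something else, mostly with a low value. They report only what shows in the picture. A call takes as long as a camera call. They do not tell look-alikes from the thing itself.
- manip.regions_of(label, picture): "pixels" (400x640 bool, what is visible of it) and "rect" ([left, top, right, bottom] in pixels, round what is visible of it).
- manip.pinpoint(label, picture): "point" ([column, row] in pixels: a listed point, or the origin of a listed thing).
The state is a dict: "t": time; "q": joint angles; "qd": joint speeds; "tau": joint torques, N m; "tcp_pos": TCP position; "tool_rot": TCP orientation; "force": force on the tool from outside, world axes, zero at the start; "ft_torque": the same for the moment, N m; "finger_gap": opening from 0.0 (shut) to 1.0 (fully open).
Only numpy, scipy, OpenCV 4.12 (cv2) and the standard library are available. Lean on these libraries where they do the work, as an engineer would, in place of code of your own. Each camera call takes 0.05 s, during which the arm holds its last target.

## Working session

There is one attempt and no reset: what is moved stays moved. The work goes in short steps, Python scripts to look and compute and a tool call to move; the robot and the scene stay as the last step left them, time stands still between calls to the robot, and variables do not carry over. Pictures are saved under pics/ and viewed, and the job is handed in when it is done.

Besides the shell and the picture viewer there is one more tool, called after "Request:" as name([rows], argument=value, ...), one row to a line, values as JSON. play_rows: Moves the arm, as the interface text tells. Its arguments: {"type":"object","properties":{"steps":{"type":"array"},"fingers":{"type":"number"},"squeeze":{"type":"number"}},"required":["steps"]}

```bash
ls; mkdir -p pics
cat > h.py <<'E'
import numpy as np, cv2
from station import manip
from scipy.spatial.transform import Rotation as R
def save(p,n): cv2.imwrite(f'pics/{n}.png', p['img'][:,:,::-1])
def ray(p,uv):
    K=np.array(p['K']);T=np.array(p['world_from_camera'])
    d=np.array([(uv[0]-K[0,2])/K[0,0],(uv[1]-K[1,2])/K[1,1],1.0])
    return T[:3,3],T[:3,:3]@(d/np.linalg.norm(d))
def atz(p,uv,z):
    o,d=ray(p,uv); return o+d*(z-o[2])/d[2]
def tri(p1,u1,p2,u2):
    o1,d1=ray(p1,u1);o2,d2=ray(p2,u2)
    A=np.stack([d1,-d2],1);s=np.linalg.lstsq(A,o2-o1,rcond=None)[0]
    a=o1+d1*s[0];b=o2+d2*s[1];return (a+b)/2,np.linalg.norm(a-b)
def proj(p,X):
    K=np.array(p['K']);T=np.array(p['world_from_camera'])
    c=T[:3,:3].T@(np.asarray(X)-T[:3,3]); return (K@c/c[2])[:2]
E
python3 - <<'E'
from h import *
import pickle
P={}
for n in ['scene','top','wrist']:
    p=manip.snapshot(n);save(p,n+'0');P[n]=p
    print(n,np.array(p['K']).tolist(),np.array(p['world_from_camera']).round(3).tolist())
    if n!='wrist':
        for l in ['key','small_key','key_tip','lock_socket']:
            print(l,[(np.round(r['point'],1).tolist(),round(r['score'],2)) for r in manip.pinpoint(l,p)])
        for l in ['key','small_key','lock']:
            print('reg',l,[(r['rect'],round(r['score'],2)) for r in manip.regions_of(l,p)])
pickle.dump(P,open('P0.pkl','wb'))
print(manip.sense(),manip.tips_ahead)
E
```

```text
pics
scene [[430.40562534834896, 0.0, 323.1665189481266], [0.0, 430.40562534834896, 188.80438478689132], [0.0, 0.0, 1.0]] [[0.391, 0.566, -0.726, 1.181], [0.92, -0.245, 0.305, -0.153], [-0.005, -0.788, -0.616, 0.749], [0.0, 0.0, 0.0, 1.0]]
key [([403.2, 207.6], 0.79), ([434.8, 183.9], 0.75)]
small_key []
key_tip [([380.4, 155.8], 0.8), ([473.5, 195.8], 0.7), ([351.3, 207.9], 0.69)]
lock_socket [([179.0, 278.9], 0.82)]
reg key [([304.1, 171.3, 353.3, 214.8], 0.91), ([410.9, 168.8, 474.8, 204.0], 0.65), ([378.5, 147.5, 431.8, 184.1], 0.57)]
reg small_key [([394.5, 210.2, 429.7, 231.1], 0.61), ([409.9, 170.3, 482.0, 208.4], 0.38)]
reg lock [([161.4, 255.3, 193.1, 311.6], 0.93)]
top [[470.8884688688553, 0.0, 319.14617620084874], [0.0, 470.8884688688553, 200.41759244949031], [0.0, 0.0, 1.0]] [[-0.025, -0.993, 0.119, 0.295], [-0.999, 0.028, 0.024, 0.152], [-0.027, -0.118, -0.993, 1.274], [0.0, 0.0, 0.0, 1.0]]
key [([315.4, 289.5], 0.94), ([260.6, 179.9], 0.89), ([201.8, 216.0], 0.73)]
small_key [([287.9, 160.6], 0.41)]
key_tip [([215.4, 119.5], 0.88), ([293.3, 216.9], 0.64), ([224.0, 282.7
[... 469 characters left out ...]
 -0.947, 0.374], [0.0, 0.0, 0.0, 1.0]]
{'t': 0.85, 'q': array([-1.45450734e+00,  5.27452128e-01,  1.43266346e+00,  7.68753986e-06,
        1.18140566e+00, -1.78545354e-01]), 'qd': array([ 0.00075054,  0.00072335,  0.00016986,  0.00154002,  0.00063788,
       -0.00099077]), 'tau': array([-2.67113649e-05, -4.42287219e+01, -1.78422135e+01, -2.37592249e-04,
        6.45443160e-04,  1.28759851e-06]), 'tcp_pos': array([ 0.18161584, -0.59802664,  0.2563515 ]), 'tool_rot': array([9.89153966e-01, 1.46882369e-01, 2.44319258e-06, 3.57955530e-05]), 'force': array([ 0.37655404, -0.36218228, -0.35898047]), 'ft_torque': array([-0.05048661, -0.03974327, -0.01988128]), 'finger_gap': 1.0030552938103214} 0.025
```

Run:
```python
import cv2
a=cv2.imread('pics/scene0.png');b=cv2.imread('pics/top0.png')
cv2.imwrite('pics/s1.png',cv2.resize(a[120:330,140:500],None,fx=2.2,fy=2.2,interpolation=cv2.INTER_CUBIC))
cv2.imwrite('pics/t1.png',cv2.resize(b[80:320,180:520],None,fx=2.3,fy=2.3,interpolation=cv2.INTER_CUBIC))
```

```text
(no output)
```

View pics/s1.png

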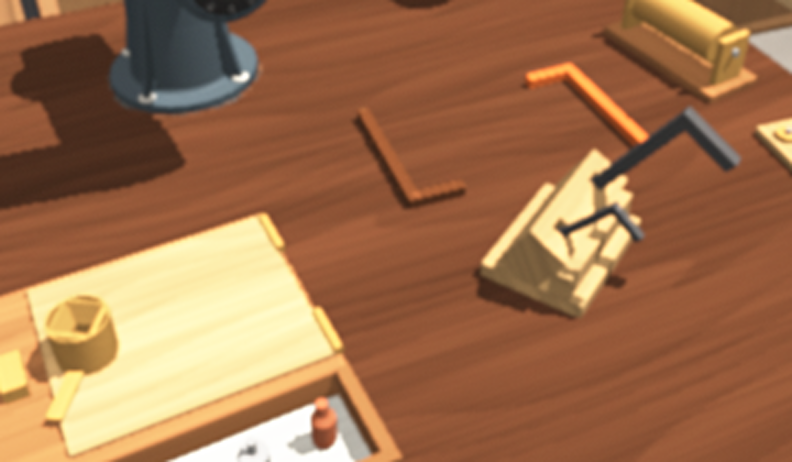

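View pics/t1.png

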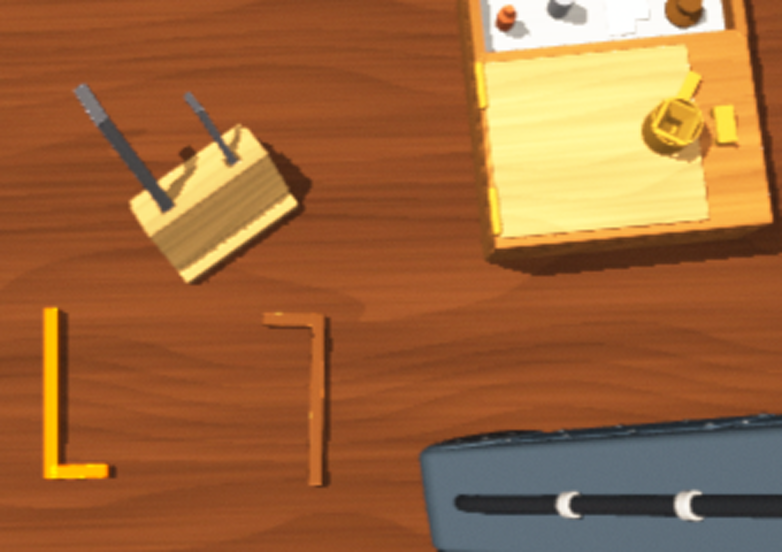

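The top view shows the larger dark key at crop (80,88)-(167,207) on the rack's left (+y) bore. The smaller key is at (185,95)-(233,160), and the lock cup is at (677,125) with its tongue pointing to +x and the keeper to -y. The brown and orange look-alikes lie flat on the bench.

Run:
```python
import cv2
a=cv2.imread('pics/scene0.png');b=cv2.imread('pics/top0.png')
c=cv2.resize(a[155:275,350:490],None,fx=5,fy=5,interpolation=cv2.INTER_CUBIC);cv2.imwrite('pics/s2.png',c)
c=cv2.resize(b[105:205,205:325],None,fx=6,fy=6,interpolation=cv2.INTER_CUBIC);cv2.imwrite('pics/t2.png',c)
c1=cv2.resize(a[245:320,140:220],None,fx=5,fy=5,interpolation=cv2.INTER_CUBIC)
c2=cv2.resize(b[95:170,440:520],None,fx=5,fy=5,interpolation=cv2.INTER_CUBIC)
cv2.imwrite('pics/l2.png',cv2.hconcat([c1,c2]))
```

```text
(no output)
```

View pics/s2.png

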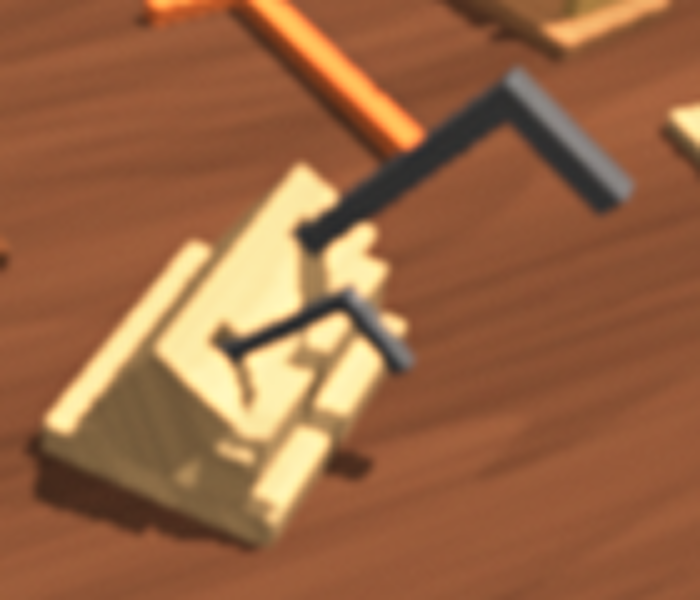

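View pics/t2.png

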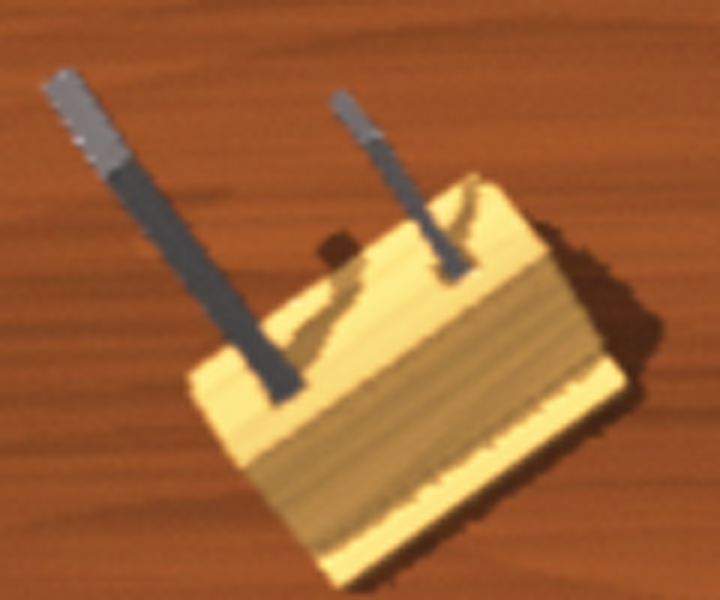

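View pics/l2.png

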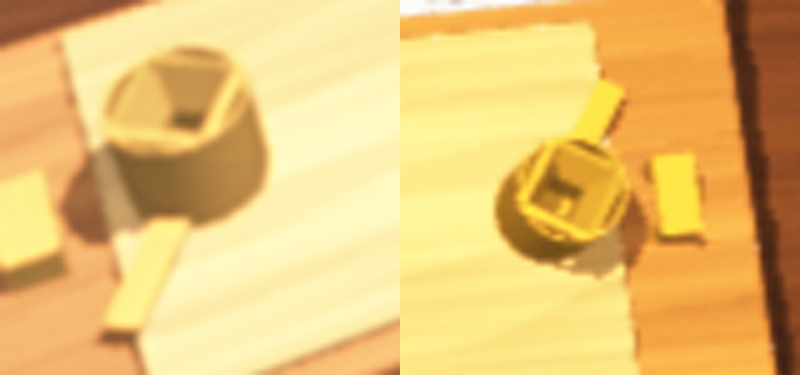

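```bash
cat > fit.py <<'E'
from h import *
import pickle
from scipy.optimize import least_squares, minimize
P=pickle.load(open('P0.pkl','rb'))
top,sc=P['top'],P['scene']
def T6(u):return (u[0]/6+205-.4,u[1]/6+105-.4)
def S5(u):return (u[0]/5+350-.4,u[1]/5+155-.4)
L,S,w=.190,.065,.0075
def rot(v): return R.from_euler('ZYX',[v[3],v[4],v[5]])
pts=[(top,T6((42,90)),(S,w,L+w)),(top,T6((72,68)),(S,-w,L+w)),(top,T6((103,178)),(-w,w,L+w)),(top,T6((130,155)),(-w,-w,L+w)),
(sc,S5((517,67)),(-w,w,L+w)),(sc,S5((635,185)),(S,w,L+w))]
def res(v):
    r=[]
    for p,u,X in pts: r+=list(proj(p,rot(v).apply(X)+v[:3])-u)
    r+=[(v[4]-np.radians(30))*20,(v[5])*20]
    return np.array(r)
v0=np.array([.45,.28,.05,np.radians(35),np.radians(30),0])
s=least_squares(res,v0);v=s.x
print(v[:3].round(4),np.degrees(v[3:]).round(2));print(s.fun.round(2))
# silhouette refine
def boxes():
    a=np.array([[x,y,z] for x in(-w,w) for y in(-w,w) for z in(.05,L+w)])
    b=np.array([[x,y,z] for x in(-w,S) for y in(-w,w) for z in(L-w,L+w)])
    return a,b
SS=8
def sil(p,v,rect):
    x0,y0,x1,y1=rect
    m=np.zeros(((y1-y0)*SS,(x1-x0)*SS),np.uint8)
    for b in boxes():
        q=np.array([proj(p,X) for X in rot(v).apply(b)+v[:3]])
        q=(q-[x0,y0]+.5)*SS
        cv2.fillConvexPoly(m,cv2.convexHull(q.astype(np.float32)).round().astype(np.int32),255)
    return cv2.resize(m,(x1-x0,y1-y0),interpolation=cv2.INTER_AREA)/255.
def mask(p,rect):
    x0,y0,x1,y1=rect; c=p['img'][y0:y1,x0:x1].astype(float)
    sat=c[...,0]-c[...,2]   # wood: R>>B ; grey ~0
    return np.clip(1-(sat)/40,0,1)
RT=(205,108,260,172);RS=(411,160,482,205)
if __name__=='__main__':
    mt,ms=mask(top,RT),mask(sc,RS)
    f=lambda v:((sil(top,v,RT)-mt)**2).sum()+((sil(sc,v,RS)-ms)**2).sum()
    g=lambda d:f(v+d*np.array([.004,.004,.004,.04,.04,.04]))+2*((v[4]+.04*d[4]-np.radians(30))/.03)**2+2*((v[5]+.04*d[5])/.03)**2
    print(f(v))
    r=minimize(g,np.zeros(6),method='Powell',options=dict(xtol=1e-2,ftol=1e-4))
    v=v+r.x*np.array([.004,.004,.004,.04,.04,.04]);print(f(v),v[:3].round(4),np.degrees(v[3:]).round(2))
    np.save('key.npy',v)
    for n,X in [('tip',(S,0,L)),('corner',(0,0,L)),('grip',(0,0,.11)),('mouth',(0,0,.05))]: print(n,(rot(v).apply(X)+v[:3]).round(4))
    out=[]
    for p,rc,m in((top,RT,mt),(sc,RS,ms)):
        s_=sil(p,v,rc);o=np.stack([s_,m,m],2)*255
        out.append(cv2.resize(o.astype(np.uint8),(390,390),interpolation=cv2.INTER_NEAREST))
    cv2.imwrite('pics/fit.png',cv2.hconcat(out))
E
python3 fit.py
```

```text
[0.5047 0.3392 0.0363] [34.45 33.26  0.13]
[-0.47 -0.57 -0.41 -0.44 -0.44  0.14  0.32  0.28 -0.59  0.16 -0.4   0.08
  1.14  0.05]
210.9134811130334
198.71818315071124 [0.5059 0.3393 0.0363] [34.48 32.8   0.13]
tip [0.636  0.4281 0.1608]
corner [0.591  0.3972 0.1961]
grip [0.5552 0.3728 0.1288]
mouth [0.5283 0.3545 0.0784]
```

View pics/fit.png

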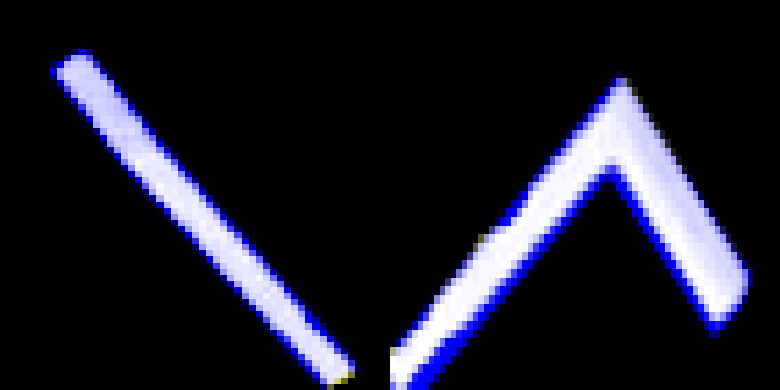

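Run:
```python
from fit import *
A,e=tri(top,T6((42,90)),sc,S5((635,185)));B,e2=tri(top,T6((103,178)),sc,S5((517,67)))
print(A,e,B,e2,np.linalg.norm(A-B))
for n,a,b in [('mouth bottom front',(285,398),(312,252)),('rack front-left top corner',(243,467),(0,0)),('rack far right top',(478,175),(0,0)),]:
    if b!=(0,0): print(n,tri(top,T6(a),sc,S5(b)))
# rack bottom ledge: near right corner top(625,380) ; scene left corner (45,432)
print('rack R near low',tri(top,T6((625,378)),sc,S5((45,430))))
print('rack top near right corner',tri(top,T6((548,250)),sc,S5((155,350))))
print('rack top near left',tri(top,T6((243,467)),sc,S5((300,165))))
print('rack top far right',tri(top,T6((478,175)),sc,S5((262,440))))
print('smallkey B',tri(top,T6((372,137)),sc,S5((350,292))), 'A',tri(top,T6((338,92)),sc,S5((408,362))))
# lock: rim centre, cup
l=lambda u:((u[0])/5+140-.4,u[1]/5+245-.4); t=lambda u:((u[0]-400)/5+440-.4,u[1]/5+95-.4)
print('rim c',tri(top,t((573,187)),sc,l((178,100))))
print('socket floor pin',tri(top,(468.6,138.1),sc,(179,278.9)))
print('rim c at z=.16',atz(top,t((573,187)),.16),atz(sc,l((178,100)),.16))
print('tongue end', tri(top,t((612,90)),sc,l((122,332))))
print('keeper', tri(top,t((675,182)),sc,l((25,225))))
```

```text
[0.5047 0.3392 0.0363] [34.45 33.26  0.13]
[-0.47 -0.57 -0.41 -0.44 -0.44  0.14  0.32  0.28 -0.59  0.16 -0.4   0.08
  1.14  0.05]
[0.63428709 0.43714047 0.16532893] 0.0024761758411749124 [0.5855229  0.40244372 0.2063231 ] 0.001968279764950909 0.0725419381880649
mouth bottom front (array([0.52298128, 0.35626537, 0.0678838 ]), np.float64(0.004328965126077148))
rack R near low (array([0.53621192, 0.20855644, 0.01659137]), np.float64(0.00036922278874133954))
rack top near right corner (array([0.57829403, 0.23744696, 0.09364015]), np.float64(0.0018113266804428427))
rack top near left (array([0.48836474, 0.36902281, 0.09335044]), np.float64(0.001827636830589524))
rack top far right (array([0.62058528, 0.27028158, 0.06302454]), np.float64(0.0028064137656276206))
smallkey B (array([0.61838707, 0.30669504, 0.13616027]), np.float64(0.0021192145226080748)) A (array([0.64496726, 0.32350297, 0.11182183]), np.float64(0.0005084444207956706))
rim c (array([ 0.58387519, -0.19693701,  0.15894167]), np.float64(0.0024657540525400185))
socket floor pin (array([ 0.57990757, -0.19722927,  0.11520772]), np.float64(0.0002625570479483514))
rim c at z=.16 [ 0.58345765 -0.19787401  0.16      ] [ 0.58548157 -0.19566658  0.16      ]
tongue end (array([ 0.644036  , -0.23314614,  0.11637688]), np.float64(0.0019427846499969535))
keeper (array([ 0.59266443, -0.2576676 ,  0.12806941]), np.float64(0.0006400456876092728))
```

```bash
cat > plan.py <<'E'
from h import *
from scipy.linalg import logm, expm
def M(pos,Rm):
    T=np.eye(4);T[:3,:3]=Rm;T[:3,3]=pos;return T
def cur():
    s=manip.sense();return M(s['tcp_pos'],R.from_quat(s['tool_rot']).as_matrix())
def toolR(az,dip,yaz=None):
    # z: heading az, dip deg below horizontal; y horizontal at az+90
    a=np.radians(az);d=np.radians(dip)
    z=np.array([np.cos(d)*np.cos(a),np.cos(d)*np.sin(a),-np.sin(d)]);y=np.array([-np.sin(a),np.cos(a),0])
    return np.stack([np.cross(y,z),y,z],1)
def rows(T0,T1,n=None,screw=True,lin=.055,ang=10.0):
    D=np.linalg.inv(T0)@T1
    rv=R.from_matrix(D[:3,:3]).as_rotvec()
    if n is None: n=int(max(np.ceil(np.linalg.norm(D[:3,3])/lin),np.ceil(np.degrees(np.linalg.norm(rv))/ang),1))
    if screw:
        xi=np.real(logm(D));d=expm(xi/n)
        r=np.r_[d[:3,3].round(4),np.degrees(R.from_matrix(d[:3,:3]).as_rotvec()).round(2)]
        out=[r.tolist()]*n
    else:
        out=[];Tp=T0
        for i in range(1,n+1):
            Ti=M(T0[:3,3]+(T1[:3,3]-T0[:3,3])*i/n,T0[:3,:3]@R.from_rotvec(rv*i/n).as_matrix())
            d=np.linalg.inv(Tp)@Ti
            r=np.r_[d[:3,3].round(4),np.degrees(R.from_matrix(d[:3,:3]).as_rotvec()).round(2)]
            out.append(r.tolist());Tp=Tp@M(r[:3],R.from_rotvec(np.radians(r[3:])).as_matrix())
    T=T0.copy();path=[]
    for r in out:
        T=T@M(r[:3],R.from_rotvec(np.radians(r[3:])).as_matrix());path.append(T[:3,3].round(3).tolist())
    if screw: print(n,'x',out[0])
    else:
        print(n);print(str(out).replace(' ',''))
    print('path r',[round(float(np.hypot(p[0],p[1])),3) for p in path],'end',path[-1],'zs',[p[2] for p in path][::3],'err',np.round(T[:3,3]-T1[:3,3],4))
    return T
E
python3 - <<'E'
from plan import *
v=np.load('key.npy');psi=np.degrees(v[3])
g=R.from_euler('ZYX',v[3:]).apply([0,0,.110])+v[:3]
T0=cur()
W1=M([.52,-.19,.40],toolR(24-90,90))
T=rows(T0,W1)
Rg=toolR(psi,60)
pre=M(g-Rg[:,2]*.106,Rg);print(pre[:3,3],g)
T=rows(W1,pre,n=12)
E
```

```text
10 x [0.0589, 0.0107, -0.0144, 0.0, 0.0, -9.71]
path r [0.638, 0.647, 0.651, 0.651, 0.646, 0.636, 0.623, 0.604, 0.581, 0.554] end [0.52, -0.19, 0.4] zs [0.271, 0.314, 0.357, 0.4] err [ 0.0003 -0.0002  0.0003]
[0.51148181 0.34278491 0.220604  ] [0.55516918 0.3727918  0.12880531]
12 x [0.022, 0.0443, 0.014, -2.19, -1.82, -8.16]
path r [0.573, 0.588, 0.603, 0.614, 0.623, 0.629, 0.634, 0.635, 0.633, 0.63, 0.624, 0.616] end [0.512, 0.342, 0.221] zs [0.386, 0.348, 0.309, 0.261] err [ 0.0002 -0.0005 -0.    ]
```

Request:
play_rows([
  [[0.0589,0.0107,-0.0144,0,0,-9.71],[0.0589,0.0107,-0.0144,0,0,-9.71],[0.0589,0.0107,-0.0144,0,0,-9.71],[0.0589,0.0107,-0.0144,0,0,-9.71],[0.0589,0.0107,-0.0144,0,0,-9.71],[0.0589,0.0107,-0.0144,0,0,-9.71],[0.0589,0.0107,-0.0144,0,0,-9.71],[0.0589,0.0107,-0.0144,0,0,-9.71],[0.0589,0.0107,-0.0144,0,0,-9.71],[0.0589,0.0107,-0.0144,0,0,-9.71]],
], fingers=0.6, squeeze=100)

```text
t: 2.1
tcp_pos: [0.5208, -0.1882, 0.4007]
tool_rot: [0.542, 0.84, 0.0, 0.0]
force: [0.3, 0.3, -0.1]
finger_gap: 0.6
```

Run:
```python
from plan import *
import pickle
p=manip.snapshot('wrist');save(p,'w1');pickle.dump(p,open('Pw1.pkl','wb'))
print([(np.round(r['point'],1).tolist(),round(r['score'],2)) for r in manip.pinpoint('lock_socket',p)])
v=np.load('key.npy');psi=np.degrees(v[3])
g=R.from_euler('ZYX',v[3:]).apply([0,0,.110])+v[:3]
Rg=toolR(psi,60)
rows(cur(),M(g-Rg[:,2]*.106,Rg),n=12)
print(manip.sense()['q'])
```

```text
[([360.8, 182.5], 0.59)]
12 x [0.0217, 0.0438, 0.0143, -2.17, -1.81, -8.12]
path r [0.57, 0.586, 0.6, 0.612, 0.621, 0.628, 0.632, 0.633, 0.633, 0.629, 0.624, 0.616] end [0.512, 0.343, 0.221] zs [0.388, 0.35, 0.31, 0.261] err [ 0.0002 -0.0002  0.0002]
[-0.54463911  0.28707769  1.41349631  0.00217479  1.43945093 -0.97164651]
```

View pics/w1.png

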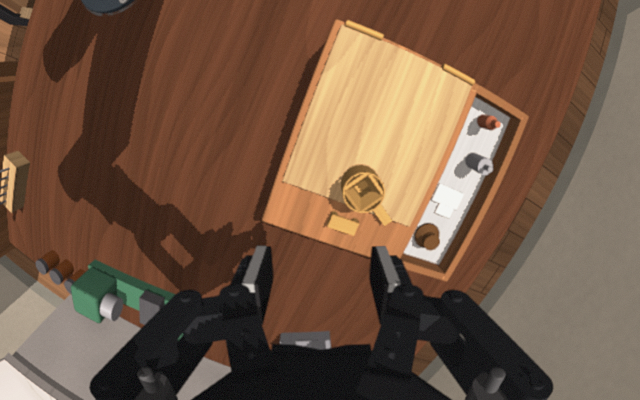

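The wrist view shows the lock cup at about (364,190), with its tongue to the lower right at (383,214) and the keeper at (343,224).

Request:
play_rows([
  [[0.0217,0.0438,0.0143,-2.17,-1.81,-8.12],[0.0217,0.0438,0.0143,-2.17,-1.81,-8.12],[0.0217,0.0438,0.0143,-2.17,-1.81,-8.12],[0.0217,0.0438,0.0143,-2.17,-1.81,-8.12],[0.0217,0.0438,0.0143,-2.17,-1.81,-8.12],[0.0217,0.0438,0.0143,-2.17,-1.81,-8.12],[0.0217,0.0438,0.0143,-2.17,-1.81,-8.12],[0.0217,0.0438,0.0143,-2.17,-1.81,-8.12],[0.0217,0.0438,0.0143,-2.17,-1.81,-8.12],[0.0217,0.0438,0.0143,-2.17,-1.81,-8.12]],
])

```text
t: 3.45
tcp_pos: [0.5731, 0.264, 0.2581]
tool_rot: [-0.143, 0.964, 0.066, 0.215]
force: [0.2, 0.9, -0.4]
finger_gap: 0.597
```

Run:
```python
import cv2
a=cv2.imread('pics/w1.png')
cv2.imwrite('pics/w1z.png',cv2.resize(a[155:245,315:415],None,fx=7,fy=7,interpolation=cv2.INTER_CUBIC)[:600])
```

```text
(no output)
```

View pics/w1z.png

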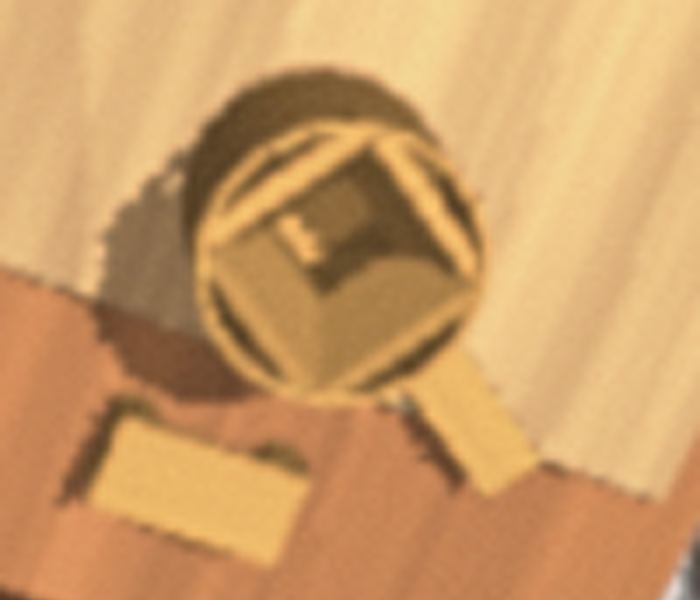

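```bash
cat >> h.py <<'E'
def fray(p,uv):
    K=np.array(p['K']);T=np.array(p['world_from_camera'])
    d=np.array([uv[0]-K[0,2],uv[1]-K[1,2]]);r=np.linalg.norm(d);th=r/K[0,0]
    c=np.r_[np.sin(th)*d/r,np.cos(th)];return T[:3,3],T[:3,:3]@c
def fatz(p,uv,z):
    o,d=fray(p,uv);return o+d*(z-o[2])/d[2]
E
python3 - <<'E'
from plan import *
import pickle
p=pickle.load(open('Pw1.pkl','rb'));f=lambda u,z:fatz(p,(315+u[0]/7-.5,155+u[1]/7-.5),z)
print('rim',f((344,262),.16))
C=np.array([f(u,.16) for u in [(372,140),(478,290),(318,392),(203,240)]]);print(C.round(4),C.mean(0))
for i in range(4):
    d=C[(i+1)%4]-C[i];print(np.linalg.norm(d),np.degrees(np.arctan2(d[1],d[0])))
t=f((515,478),.117);a=f((418,385),.117);print('tongue',t,a,np.degrees(np.arctan2(*(t-a)[[1,0]])))
print('keeper',f((200,490),.128))
c=f((344,262),.16)
for q in (t,f((200,490),.128)): print(np.degrees(np.arctan2(*(q-c)[[1,0]])))
print(manip.sense()['q'])
v=np.load('key.npy');psi=np.degrees(v[3])
g=R.from_euler('ZYX',v[3:]).apply([0,0,.110])+v[:3]
Rg=toolR(psi,60)
rows(cur(),M(g-Rg[:,2]*.106,Rg),n=2)
E
```

```text
rim [ 0.58151865 -0.19656463  0.16      ]
[[ 0.576  -0.1748  0.16  ]
 [ 0.6058 -0.1913  0.16  ]
 [ 0.5883 -0.2202  0.16  ]
 [ 0.5572 -0.2032  0.16  ]] [ 0.58183931 -0.19737363  0.16      ]
0.03397253897229514 -28.92118877245413
0.033840523155688286 -121.07866922131053
0.035456228403200965 151.26137441284826
0.034041376380653916 56.43254972124875
tongue [ 0.64666698 -0.23334091  0.117     ] [ 0.61845179 -0.22349966  0.117     ] -19.228386004702287
keeper [ 0.5854852  -0.25794084  0.128     ]
-29.444756299265766
-86.30229603889578
[ 0.20985969  0.41181176  1.74175028  0.1961172   0.55325016 -1.80045058]
2 x [0.022, 0.0472, 0.0126, -2.26, -1.82, -8.26]
path r [0.625, 0.615] end [0.511, 0.343, 0.221] zs [0.24] err [-0.      0.0001 -0.0001]
```

Request:
play_rows([
  [[0.022,0.0472,0.0126,-2.26,-1.82,-8.26],[0.022,0.0472,0.0126,-2.26,-1.82,-8.26],[0,0,0,0,0,0]],
])

```text
t: 3.82
tcp_pos: [0.5073, 0.3428, 0.2182]
tool_rot: [-0.286, 0.924, 0.077, 0.242]
force: [0.9, 0.0, -0.0]
finger_gap: 0.598
```

Run:
```python
from plan import *
import pickle
P={}
for n in ['wrist','top','scene']:
    P[n]=manip.snapshot(n);save(P[n],n+'2')
pickle.dump(P,open('P2.pkl','wb'))
s=manip.sense();print(s['q'],s['tcp_pos'])
v=np.load('key.npy');psi=np.degrees(v[3])
g=R.from_euler('ZYX',v[3:]).apply([0,0,.110])+v[:3]
Rg=toolR(psi,60)
rows(cur(),M(g-Rg[:,2]*.006,Rg),n=4)
a=cv2.imread('pics/wrist2.png');b=cv2.imread('pics/scene2.png')
cv2.imwrite('pics/w2.png',cv2.resize(cv2.hconcat([a[100:400,170:470],b[100:250,330:480].repeat(2,0).repeat(2,1)]),None,fx=1.3,fy=1.3))
```

```text
[ 0.35156202  0.44636448  1.8602017   0.36955502  0.34628483 -2.13323769] [0.51301771 0.3418849  0.22183729]
4 x [0.0003, 0.0004, 0.0252, -0.02, 0.0, -0.07]
path r [0.629, 0.641, 0.654, 0.666] end [0.553, 0.371, 0.134] zs [0.2, 0.134] err [ 0.0002  0.     -0.    ]
```

View pics/w2.png

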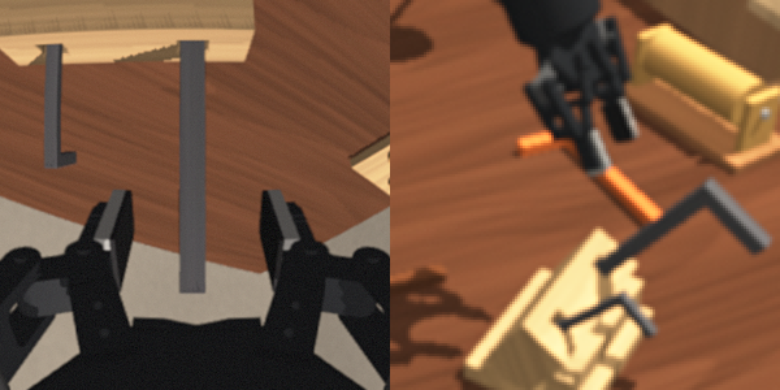

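```bash
cat > ik.py <<'E'
from plan import *
from scipy.optimize import least_squares
D=[([-1.45450734,.527452128,1.43266346,0,1.18140566,-.178545354],[.18161584,-.59802664,.2563515]),
([-0.54463911,0.28707769,1.41349631,0.00217479,1.43945093,-0.97164651],[.5208,-.1882,.4007]),
([0.20985969,0.41181176,1.74175028,0.1961172,0.55325016,-1.80045058],[.5731,.264,.2581]),
([0.35156202,0.44636448,1.8602017,0.36955502,0.34628483,-2.13323769],[.51301771,.3418849,.22183729])]
def fk(q,m):
    a,b,c,z0,d,e,f=m
    Rz=lambda t:R.from_euler('z',t).as_matrix();Ry=lambda t:R.from_euler('y',t).as_matrix()
    T=Rz(q[0]);p=T@[f,d,z0]
    T=T@Ry(q[1]);p=p+T@[0,0,a]
    T=T@Ry(q[2]);p=p+T@[e,0,b]
    T=T@Rz(q[3]);T=T@Ry(q[4]);p=p+T@[0,0,c]
    return p,T@Rz(q[5])
def fit():
    r=lambda m:np.concatenate([fk(q,m)[0]-p for q,p in D]+[[(m[5])*.01,m[6]*.01]])
    s=least_squares(r,[.44,.44,.25,.3,.11,0,0]);return s.x,s.fun
m,rs=fit()
LO=np.array([-3.08,-.75,.22,-1.43,0,-2.85]);HI=np.array([3.08,2.2,2.44,4.57,2.65,2.85])
# tool frame offset: measured R = fkR @ C
q=D[3][0];
def ik(T,q0,C):
    def r(q):
        p,Rr=fk(q,m);return np.r_[(p-T[:3,3])*10,R.from_matrix(Rr.dot(C).T@T[:3,:3]).as_rotvec()]
    s=least_squares(r,np.clip(q0,LO+1e-3,HI-1e-3),bounds=(LO,HI));return s.x,np.abs(s.fun).max()
E
python3 - <<'E'
from ik import *
print(m.round(4),rs.round(4))
s=manip.sense();q=s['q'];C=fk(q,m)[1].T@R.from_quat(s['tool_rot']).as_matrix();print(C.round(2))
v=np.load('key.npy');psi=np.degrees(v[3])
g=R.from_euler('ZYX',v[3:]).apply([0,0,.110])+v[:3]
for dip in (55,60,65,70):
    Rg=toolR(psi,dip)
    for k in (.1,.05,0): print(dip,k,*[x.round(3) if i==0 else round(x,4) for i,x in enumerate(ik(M(g-Rg[:,2]*(.006+k),Rg),q,C.round(0)))])
E
```

```text
[0.5802 0.3909 0.2727 0.2848 0.1103 0.1179 0.0059] [-0.0008  0.0002 -0.0004  0.001   0.0017  0.0003  0.0006 -0.0005 -0.0003
  0.0001 -0.0006  0.0004  0.0012  0.0001]
[[ 0. -1. -0.]
 [ 1.  0. -0.]
 [ 0. -0.  1.]]
55 0.1 [ 0.34   0.453  1.944  0.79   0.211 -2.566] 0.0
55 0.05 [ 0.356  0.56   1.904  1.047  0.162 -2.815] 0.0
55 0 [ 0.374  0.659  1.839  1.095  0.137 -2.85 ] 0.0188
60 0.1 [ 0.355  0.449  1.863  0.373  0.342 -2.139] 0.0
60 0.05 [ 0.368  0.552  1.834  0.451  0.27  -2.211] 0.0
60 0 [ 0.379  0.652  1.794  0.551  0.213 -2.305] 0.0
65 0.1 [ 0.37   0.456  1.779  0.208  0.49  -1.966] 0.0
65 0.05 [ 0.379  0.553  1.762  0.237  0.409 -1.991] 0.0
65 0 [ 0.388  0.65   1.734  0.272  0.341 -2.023] 0.0
70 0.1 [ 0.383  0.473  1.693  0.125  0.639 -1.877] 0.0
70 0.05 [ 0.39   0.563  1.688  0.138  0.553 -1.888] 0.0
70 0 [ 0.396  0.655  1.672  0.153  0.477 -1.901] 0.0
```

```bash
cat >> ik.py <<'E'
CM=np.array([[0,-1,0],[1,0,0],[0,0,1.]])
LOCK=np.array([.582,-.197,.12])
def keyuse(head,tip=(0,0,0),lockc=LOCK):
    # key pose with x down, z level heading deg; tip at lockc+tip
    h=np.radians(head);z=np.array([np.cos(h),np.sin(h),0]);x=np.array([0,0,-1.]);y=np.cross(z,x)
    Rk=np.stack([x,y,z],1);return M(lockc+np.array(tip)-Rk@[.065,0,.19],Rk)
def inkey(lean,dip,gz=.11):
    # tool pose in key frame: same y; tool z rotated about y
    d=np.radians(dip-lean);z=np.array([np.cos(d),0,-np.sin(d)]);y=np.array([0,1.,0])
    Rr=np.stack([np.cross(y,z),y,z],1);return M(np.array([0,0,gz])-.006*z,Rr)
E
python3 - <<'E'
from ik import *
q=manip.sense()['q']
for dip in (60,65,70):
  q0=q.copy();q0[0]=-.4
  for head,dz in((-30,.1),(-30,.0),(-50,0),(-70,0),(-90,0),(-100,0)):
    T=keyuse(head,(0,0,dz))@inkey(32.8,dip); s=ik(T,q0,CM);q0=s[0];print(dip,head,dz,T[:3,3].round(3),s[0].round(2),round(s[1],3))
# lift
v=np.load('key.npy')
Tk=M(v[:3],R.from_euler('ZYX',v[3:]).as_matrix())
for k in (0,.07,.12):
    T=Tk.copy();T[:3,3]+=Tk[:3,2]*k;s=ik(T@inkey(32.8,65),q,CM);print(k,s[0].round(2),round(s[1],3),(T@inkey(32.8,65))[:3,3])
T1=Tk@inkey(np.degrees(v[4]),65)
print('insert');rows(cur(),T1,n=6)
rows(cur(),M(T1[:3,3]-.05*T1[:3,2],T1[:3,:3]),n=3)
E
```

```text
60 -30 0.1 [ 0.515 -0.158  0.29 ] [-0.51  0.57  1.33  0.01  1.71 -1.56] 0.0
60 -30 0.0 [ 0.515 -0.158  0.19 ] [-0.51  0.69  1.41  0.01  1.51 -1.56] 0.0
60 -50 0 [ 0.532 -0.138  0.19 ] [-0.53  0.68  1.43  0.15  1.48 -1.28] 0.0
60 -70 0 [ 0.556 -0.124  0.19 ] [-0.56  0.67  1.46  0.29  1.41 -1.01] 0.0
60 -90 0 [ 0.582 -0.12   0.19 ] [-0.57  0.65  1.5   0.41  1.29 -0.75] 0.0
60 -100 0 [ 0.595 -0.121  0.19 ] [-0.58  0.64  1.52  0.46  1.22 -0.62] 0.0
65 -30 0.1 [ 0.515 -0.159  0.29 ] [-0.51  0.62  1.28  0.01  1.8  -1.56] 0.0
65 -30 0.0 [ 0.515 -0.159  0.19 ] [-0.51  0.73  1.36  0.01  1.61 -1.56] 0.0
65 -50 0 [ 0.533 -0.138  0.19 ] [-0.54  0.72  1.38  0.17  1.57 -1.29] 0.0
65 -70 0 [ 0.556 -0.125  0.19 ] [-0.58  0.7   1.43  0.33  1.48 -1.03] 0.0
65 -90 0 [ 0.582 -0.12   0.19 ] [-0.6   0.68  1.48  0.47  1.35 -0.79] 0.0
65 -100 0 [ 0.595 -0.121  0.19 ] [-0.61  0.67  1.51  0.53  1.27 -0.68] 0.0
70 -30 0.1 [ 0.516 -0.159  0.29 ] [-0.51  0.66  1.24  0.01  1.89 -1.56] 0.0
70 -30 0.0 [ 0.516 -0.159  0.19 ] [-0.51  0.77  1.31  0.01  1.71 -1.56] 0.0
70 -50 0 [ 0.533 -0.138  0.19 ] [-0.55  0.76  1.34  0.19  1.66 -1.29] 0.0
70 -70 0 [ 0.556 -0.125  0.19 ] [-0.59  0.74  1.39  0.36  1.56 -1.05] 0.0
70 -90 0 [ 0.582 -0.121  0.19 ] [-0.63  0.71  1.46  0.52  1.41 -0.83] 0.0
70 -100 0 [ 0.595 -0.122  0.19 ] [-0.64  0.69  1.5   0.59  1.32 -0.73] 0.0
0 [ 0.39  0.65  1.73  0.28  0.34 -2.03] 0.0 [0.55308294 0.37135012 0.13424306]
0.07 [ 0.4   0.6   1.6   0.17  0.52 -1.9 ] 0.0 [0.58442721 0.39268786 0.19308385]
0.12 [ 0.41  0.57  1.5   0.14  0.65 -1.85] 0.0 [0.60681598 0.40792909 0.23511298]
insert
6 x [-0.0005, 0.0003, 0.0168, -0.02, 0.84, -0.03]
path r [0.625, 0.634, 0.642, 0.65, 0.659, 0.666] end [0.553, 0.372, 0.134] zs [0.208, 0.164] err [ 0.      0.0002 -0.    ]
3 x [-0.0017, 0.0005, 0.0169, -0.04, 1.67, -0.06]
path r [0.627, 0.637, 0.645] end [0.536, 0.359, 0.18] zs [0.208] err [ 0.     -0.0001  0.0001]
```

Request:
play_rows([
  [[-0.0005,0.0003,0.0168,-0.02,0.84,-0.03],[-0.0005,0.0003,0.0168,-0.02,0.84,-0.03],[-0.0005,0.0003,0.0168,-0.02,0.84,-0.03],[-0.0005,0.0003,0.0168,-0.02,0.84,-0.03],[-0.0005,0.0003,0.0168,-0.02,0.84,-0.03],[-0.0005,0.0003,0.0168,-0.02,0.84,-0.03],[0,0,0,0,0,0]],
])

```text
t: 4.85
tcp_pos: [0.5511, 0.3721, 0.1318]
tool_rot: [-0.29, 0.933, 0.065, 0.204]
force: [0.0, -0.6, 0.4]
finger_gap: 0.599
```

Run:
```python
from ik import *
s=manip.sense();print(s['tcp_pos'],s['q'],s['force'])
v=np.load('key.npy')
T1=M(v[:3],R.from_euler('ZYX',v[3:]).as_matrix())@inkey(np.degrees(v[4]),65)
print((np.linalg.inv(T1)@cur()).round(4))
p=manip.snapshot('wrist');save(p,'w3')
a=cv2.imread('pics/w3.png');cv2.imwrite('pics/w3z.png',cv2.resize(a[100:400,170:470],None,fx=1.6,fy=1.6))
```

```text
[0.55109151 0.37209189 0.1317592 ] [ 0.38804499  0.64950144  1.73968932  0.27675799  0.34211022 -2.02685587] [ 0.03603347 -0.56954743  0.36221383]
[[ 1.      0.0017  0.0047  0.0022]
 [-0.0017  1.      0.0018  0.0017]
 [-0.0047 -0.0018  1.      0.0017]
 [ 0.      0.      0.      1.    ]]
```

View pics/w3z.png

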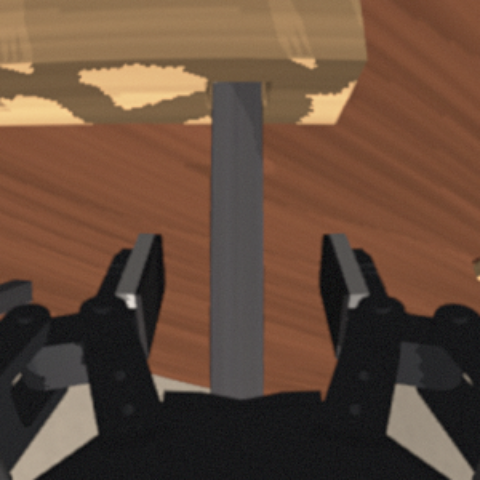

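The key is centred between the pads: the bar is at column 237 and the jaw midline at 241. I'll close on it now.

Request:
play_rows([
  [[0,0,0,0,0,0],[0,0,0,0,0,0],[0,0,0,0,0,0],[0,0,0,0,0,0],[0,0,0,0,0,0],[0,0,0,0,0,0]],
], fingers=0, squeeze=100)

```text
t: 5.65
tcp_pos: [0.5512, 0.3718, 0.1342]
tool_rot: [-0.29, 0.932, 0.065, 0.206]
force: [-2.0, -2.9, 5.9]
finger_gap: 0.155
```

Run:
```python
from ik import *
s=manip.sense();print(s['tcp_pos'],s['q'],s['force'],s['finger_gap'])
T0=cur();v=np.load('key.npy')
a=np.radians(31.5);d=np.array([np.sin(a)*np.cos(v[3]),np.sin(a)*np.sin(v[3]),np.cos(a)])
rows(T0,M(T0[:3,3]+d*.08,T0[:3,:3]),n=6)
```

```text
[0.55121115 0.37179199 0.13415201] [ 0.38758183  0.6453337   1.74076705  0.27653825  0.3420795  -2.02748164] [-1.96894126 -2.9158395   5.9117967 ] 0.15500559942925213
6 x [-0.0111, 0.0, -0.0074, 0.0, 0.0, -0.0]
path r [0.672, 0.679, 0.686, 0.693, 0.699, 0.707] end [0.586, 0.395, 0.202] zs [0.146, 0.18] err [-0.     -0.0001  0.0001]
```

Request:
play_rows([
  [[-0.006,0,-0.004,0,0,0],[-0.009,0,-0.006,0,0,0],[-0.0111,0,-0.0074,0,0,0],[-0.0111,0,-0.0074,0,0,0],[-0.0111,0,-0.0074,0,0,0],[-0.0111,0,-0.0074,0,0,0],[-0.0111,0,-0.0074,0,0,0],[0,0,0,0,0,0]],
])

```text
t: 6.65
tcp_pos: [0.589, 0.3975, 0.2075]
tool_rot: [-0.29, 0.932, 0.065, 0.207]
force: [0.2, -0.4, -5.1]
finger_gap: 0.156
```

Run:
```python
from ik import *
import pickle
P={}
for n in ['wrist','top','scene']:
    P[n]=manip.snapshot(n);save(P[n],n+'4')
pickle.dump((P,cur()),open('P4.pkl','wb'))
s=manip.sense();print(s['tcp_pos'],s['tool_rot'],s['force'],s['finger_gap'])
a=cv2.imread('pics/wrist4.png');b=cv2.imread('pics/scene4.png');c=cv2.imread('pics/top4.png')
cv2.imwrite('pics/m4.png',cv2.hconcat([cv2.resize(x,(390,390),interpolation=cv2.INTER_CUBIC) for x in (b[110:240,360:490],c[80:210,180:310])]))
```

```text
[0.58671931 0.39643696 0.20480722] [-0.28961687  0.93291048  0.06488481  0.20393641] [ 0.15167443 -1.1691686  -4.94658636] 0.1542865186449308
```

View pics/m4.png

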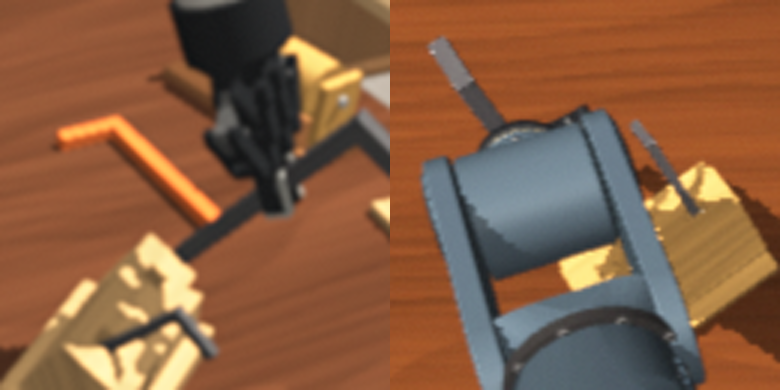

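View pics/wrist4.png

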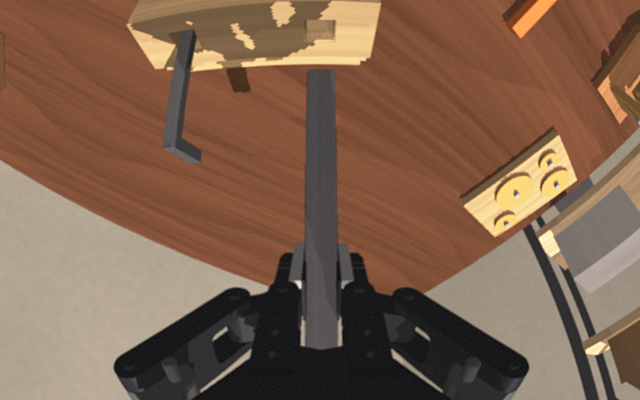

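The key is out of its bore and held. The wrist view shows its foot at (320,70), clear of the rack, and the wrist force reads about 5 N, which matches the key's weight. The small key is still standing.

Run:
```python
from ik import *
v=np.load('key.npy');Tk=M(v[:3],R.from_euler('ZYX',v[3:]).as_matrix())
sg=M([.55121,.37179,.13415],R.from_quat([-.29,.932,.065,.206]).as_matrix())
KT=np.linalg.inv(sg)@Tk  # key in tool
np.save('KT.npy',KT)
T0=cur();Kn=T0@KT
print('foot',Kn[:3,3],'tip',(Kn@[.065,0,.19,1])[:3])
# reprojection checks on current images
import pickle
P,_=pickle.load(open('P4.pkl','rb'))
for n in('top','scene'):
    print(n,[proj(P[n],(Kn@np.r_[X,1])[:3]).round(1).tolist() for X in [(.065,.0075,.1975),(.065,-.0075,.1975),(-.0075,.0075,.1975),(-.0075,-.0075,.1975),(-.0075,0,0)]])
up=M(T0[:3,3]+[0,0,.09],T0[:3,:3]);print('up');rows(T0,up,n=3)
tgt=keyuse(-30,(0,0,.10))@np.linalg.inv(KT)
print('tgt',tgt[:3,3]);rows(up,tgt,n=13)
# min heights of foot/tip on path
D=np.linalg.inv(up)@tgt;xi=np.real(logm(D))
for i in range(0,14,2):
    T=up@expm(xi*i/13);K=T@KT;print(i,K[:3,3].round(3),(K@[.065,0,.19,1])[:3].round(3))
```

```text
foot [0.54097904 0.36382046 0.10723459] tip [0.67170696 0.45270861 0.23106556]
top [[192.8, 95.1], [198.2, 91.4], [202.9, 110.5], [208.5, 106.6], [246.8, 162.5]]
scene [[504.9, 171.2], [503.0, 175.0], [479.3, 146.1], [477.1, 149.6], [417.7, 193.9]]
up
3 x [-0.0125, 0.0001, -0.0273, 0.0, -0.0, -0.0]
path r [0.708, 0.708, 0.708] end [0.587, 0.396, 0.295] zs [0.235] err [-0.0002 -0.0001  0.0001]
tgt [ 0.51551956 -0.15697641  0.29111514]
13 x [0.01, -0.0437, -0.004, -0.34, 3.88, 5.13]
path r [0.699, 0.689, 0.679, 0.667, 0.655, 0.642, 0.628, 0.614, 0.599, 0.584, 0.569, 0.553, 0.538] end [0.515, -0.157, 0.291] zs [0.294, 0.287, 0.279, 0.278, 0.291] err [-0.0001  0.0003  0.0004]
0 [0.541 0.364 0.197] [0.672 0.453 0.321]
2 [0.55  0.287 0.204] [0.711 0.353 0.304]
4 [0.548 0.209 0.211] [0.731 0.249 0.282]
6 [0.535 0.133 0.219] [0.731 0.143 0.26 ]
8 [0.511 0.059 0.231] [0.711 0.038 0.24 ]
10 [ 0.479 -0.01   0.248] [ 0.672 -0.062  0.225]
12 [ 0.439 -0.073  0.271] [ 0.615 -0.154  0.219]
```

Request:
play_rows([
  [[-0.0125,0,-0.0273,0,0,0],[-0.0125,0,-0.0273,0,0,0],[-0.0125,0,-0.0273,0,0,0],[0.01,-0.0437,-0.004,-0.34,3.88,5.13],[0.01,-0.0437,-0.004,-0.34,3.88,5.13],[0.01,-0.0437,-0.004,-0.34,3.88,5.13],[0.01,-0.0437,-0.004,-0.34,3.88,5.13],[0.01,-0.0437,-0.004,-0.34,3.88,5.13],[0.01,-0.0437,-0.004,-0.34,3.88,5.13],[0.01,-0.0437,-0.004,-0.34,3.88,5.13]],
])

```text
t: 8.05
tcp_pos: [0.6228, 0.0865, 0.2792]
tool_rot: [-0.0, 0.996, 0.074, -0.052]
force: [0.3, 0.5, -4.9]
finger_gap: 0.154
```

Request:
play_rows([
  [[0.01,-0.0437,-0.004,-0.34,3.88,5.13],[0.01,-0.0437,-0.004,-0.34,3.88,5.13],[0.01,-0.0437,-0.004,-0.34,3.88,5.13],[0.01,-0.0437,-0.004,-0.34,3.88,5.13],[0.01,-0.0437,-0.004,-0.34,3.88,5.13],[0.01,-0.0437,-0.004,-0.34,3.88,5.13],[0,0,0,0,0,0],[0,0,0,0,0,0]],
])

```text
t: 9.05
tcp_pos: [0.5166, -0.1569, 0.2911]
tool_rot: [0.247, 0.929, 0.074, -0.266]
force: [0.3, 0.4, -5.0]
finger_gap: 0.161
```

Run:
```python
from ik import *
import pickle
P={}
for n in ['wrist','top','scene']:
    P[n]=manip.snapshot(n);save(P[n],n+'5')
T0=cur();pickle.dump((P,T0),open('P5.pkl','wb'))
s=manip.sense();print(s['tcp_pos'],s['tool_rot'],s['force'],s['finger_gap'],s['q'])
KT=np.load('KT.npy');K=T0@KT
print('foot',K[:3,3],'tip',(K@[.065,0,.19,1])[:3],K[:3,:3].round(3))
for n in('top','scene'):
    print(n,[proj(P[n],(K@np.r_[X,1])[:3]).round(1).tolist() for X in [(.065,.0075,.1825),(.065,.0075,.1975),(.065,-.0075,.1975),(-.0075,.0075,.1975),(-.0075,-.0075,.1975),(-.0075,0.0075,0),(-.0075,-.0075,0)]])
b=cv2.imread('pics/scene5.png');c=cv2.imread('pics/top5.png')
cv2.imwrite('pics/m5.png',cv2.hconcat([cv2.resize(x,(400,400),interpolation=cv2.INTER_CUBIC) for x in (b[160:320,130:290],c[80:220,380:520])]))
```

```text
[ 0.51654296 -0.15572921  0.29159376] [ 0.24595435  0.92901744  0.07369467 -0.26646227] [ 0.30810761  0.92948137 -4.77751083] 0.15802852235073744 [-0.50618272  0.61116865  1.28701589  0.01225857  1.80350596 -1.5599645 ]
foot [ 0.41836888 -0.10098247  0.28518515] tip [ 0.58339927 -0.19547185  0.22067369] [[ 0.004  0.498  0.867]
 [ 0.002  0.867 -0.498]
 [-1.     0.003  0.003]]
top [[476.7, 126.4], [479.6, 120.7], [485.6, 123.7], [490.3, 111.1], [496.7, 114.3], [448.4, 192.2], [454.8, 195.6]]
scene [[173.4, 237.3], [170.0, 243.4], [161.6, 242.7], [159.8, 211.4], [151.0, 210.8], [201.4, 146.3], [194.1, 145.8]]
```

View pics/m5.png

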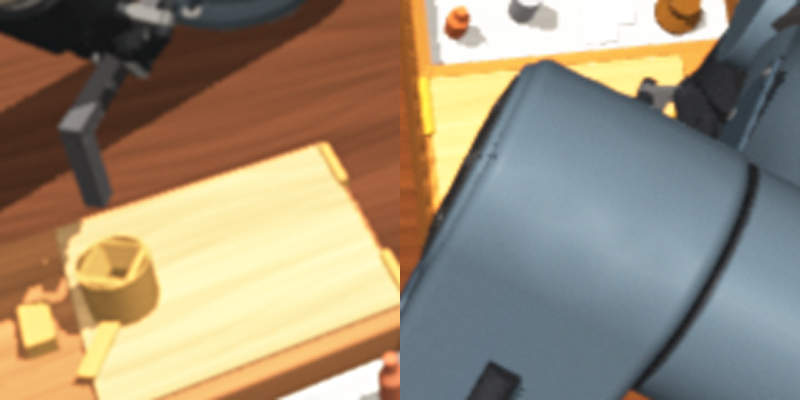

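View pics/wrist5.png

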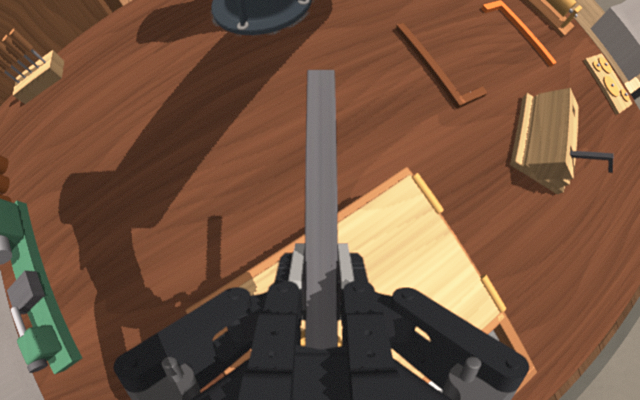

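```bash
cat > ov.py <<'E'
from ik import *
def overlay(p,K,rect,f,name,proj=proj,L=.19):
    x0,y0,x1,y1=rect
    im=cv2.resize(np.ascontiguousarray(p['img'][y0:y1,x0:x1,::-1]),None,fx=f,fy=f,interpolation=cv2.INTER_CUBIC)
    w=.0075
    for (xa,xb,za,zb) in ((-w,w,0,L+w),(-w,.065,L-w,L+w)):
        c=np.array([[x,y,z] for x in(xa,xb) for y in(-w,w) for z in(za,zb)])
        q=[(((proj(p,(K@np.r_[X,1])[:3])-[x0,y0]+.5)*f)) for X in c]
        for i in range(8):
            for j in range(i):
                if bin(i^j).count('1')==1: cv2.line(im,tuple(int(t) for t in q[i]),tuple(int(t) for t in q[j]),(0,255,0),1,cv2.LINE_AA)
    cv2.imwrite('pics/%s.png'%name,im)
def fproj(p,X):
    K=np.array(p['K']);T=np.array(p['world_from_camera'])
    c=T[:3,:3].T@(np.asarray(X)-T[:3,3]);r=np.hypot(c[0],c[1]);th=np.arctan2(r,c[2])
    return K[:2,2]+K[0,0]*th*c[:2]/r
E
python3 - <<'E'
from ov import *
import pickle
P,T0=pickle.load(open('P5.pkl','rb'));K=T0@np.load('KT.npy')
overlay(P['scene'],K,(140,190,210,260),7,'o5s')
overlay(P['wrist'],K,(270,50,370,270),2.7,'o5w',fproj)
a=cv2.imread('pics/o5s.png');b=cv2.imread('pics/o5w.png')
b=cv2.resize(b,(int(b.shape[1]*490/b.shape[0]),490));cv2.imwrite('pics/o5.png',cv2.hconcat([a,b]))
E
```

```text
(no output)
```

View pics/o5.png

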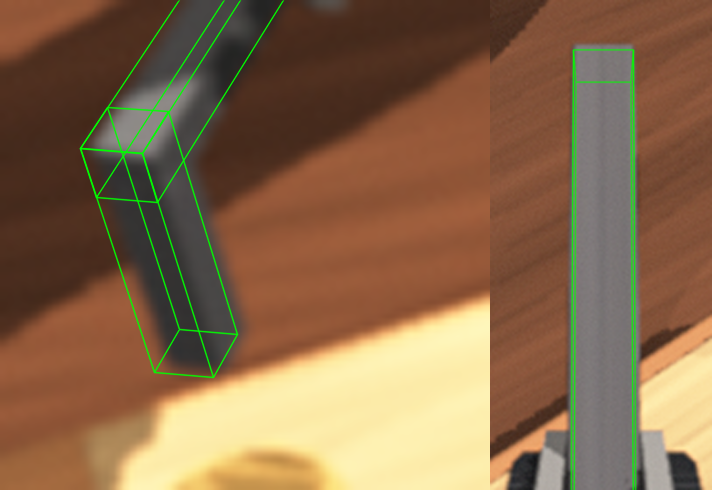

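Run:
```python
from ik import *
KT=np.load('KT.npy');T0=cur()
tg=M(T0[:3,3]+[-.001,-.002,-.055],T0[:3,:3])
T=rows(T0,tg,n=4)
rows(T,M(T[:3,3]-[0,0,.01],T[:3,:3]),n=1)
```

```text
4 x [-0.0073, -0.0006, 0.0116, 0.0, 0.0, 0.0]
path r [0.539, 0.539, 0.539, 0.54] end [0.516, -0.158, 0.237] zs [0.278, 0.237] err [0.     0.0002 0.0002]
1 x [-0.0053, -0.0001, 0.0085, 0.0, 0.0, 0.0]
path r [0.54] end [0.516, -0.158, 0.227] zs [0.227] err [-0. -0. -0.]
```

Request:
play_rows([
  [[-0.0073,-0.0006,0.0116,0,0,0],[-0.0073,-0.0006,0.0116,0,0,0],[-0.0073,-0.0006,0.0116,0,0,0],[-0.0073,-0.0006,0.0116,0,0,0],[0,0,0,0,0,0]],
])

```text
t: 9.82
tcp_pos: [0.5144, -0.1583, 0.2354]
tool_rot: [0.247, 0.928, 0.074, -0.269]
force: [0.2, -0.5, -5.0]
finger_gap: 0.158
```

Run:
```python
from ov import *
import pickle
P={}
for n in ['scene','top']: P[n]=manip.snapshot(n)
T0=cur();K=T0@np.load('KT.npy');print((K@[.065,0,.19,1])[:3])
overlay(P['scene'],K,(135,210,215,290),7,'o6s')
save(P['top'],'top6')
```

```text
[ 0.5817721  -0.1985186   0.16574828]
```

View pics/o6s.png

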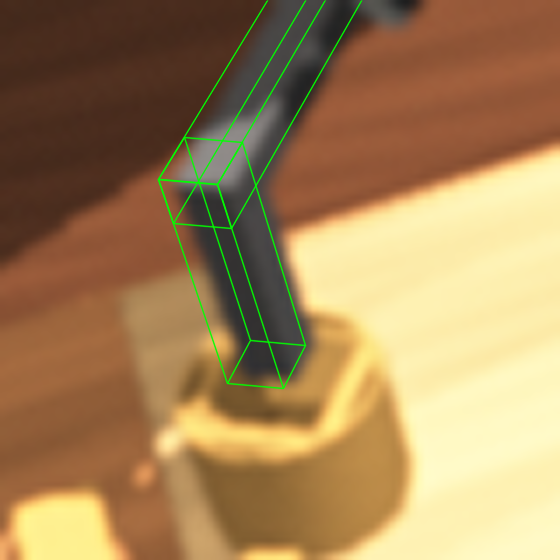

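Run:
```python
from ik import *
T0=cur();print(T0[:3,3])
T=rows(T0,M(T0[:3,3]+[.0015,.0012,-.018],T0[:3,:3]),n=3)
rows(T,M(T[:3,3]-[0,0,.006],T[:3,:3]),n=1)
```

```text
[ 0.51509983 -0.15867269  0.23678356]
3 x [-0.0034, 0.0006, 0.005, 0.0, -0.0, 0.0]
path r [0.54, 0.54, 0.54] end [0.517, -0.157, 0.219] zs [0.231] err [ 0.      0.0001 -0.0001]
1 x [-0.0032, -0.0, 0.0051, 0.0, -0.0, 0.0]
path r [0.54] end [0.517, -0.157, 0.213] zs [0.213] err [ 0.  0. -0.]
```

Request:
play_rows([
  [[-0.0034,0.0006,0.005,0,0,0],[-0.0034,0.0006,0.005,0,0,0],[-0.0034,0.0006,0.005,0,0,0],[0,0,0,0,0,0]],
])

```text
t: 10.42
tcp_pos: [0.5163, -0.157, 0.2182]
tool_rot: [0.247, 0.928, 0.074, -0.268]
force: [-0.7, 0.5, -4.8]
finger_gap: 0.157
```

Request:
play_rows([
  [[-0.0021,0,0.0034,0,0,0],[-0.0021,0,0.0034,0,0,0],[0,0,0,0,0,0]],
])

```text
t: 10.8
tcp_pos: [0.5164, -0.1577, 0.2104]
tool_rot: [0.247, 0.929, 0.073, -0.267]
force: [-0.1, -1.3, -4.1]
finger_gap: 0.161
```

Request:
play_rows([
  [[-0.0021,0,0.0034,0,0,0],[-0.0021,0,0.0034,0,0,0],[0,0,0,0,0,0]],
])

```text
t: 11.18
tcp_pos: [0.5164, -0.1575, 0.2024]
tool_rot: [0.247, 0.929, 0.073, -0.267]
force: [-0.6, -2.9, -4.9]
finger_gap: 0.157
```

Request:
play_rows([
  [[-0.0021,0,0.0034,0,0,0],[-0.0021,0,0.0034,0,0,0],[0,0,0,0,0,0]],
])

```text
t: 11.55
tcp_pos: [0.5164, -0.1573, 0.1944]
tool_rot: [0.247, 0.929, 0.074, -0.267]
force: [-0.9, -4.4, -3.5]
finger_gap: 0.159
```

Run:
```python
from ov import *
P={}
for n in ['scene','top']: P[n]=manip.snapshot(n)
T0=cur();K=T0@np.load('KT.npy');print((K@[.065,0,.19,1])[:3],manip.sense()['force'],manip.sense()['ft_torque'])
overlay(P['scene'],K,(135,210,215,290),7,'o7s')
save(P['top'],'top7')
```

```text
[ 0.58311053 -0.19724316  0.12348707] [-2.02901004 -4.75477899 -5.68726466] [-1.06884981 -0.27888457  0.04340653]
```

View pics/o7s.png

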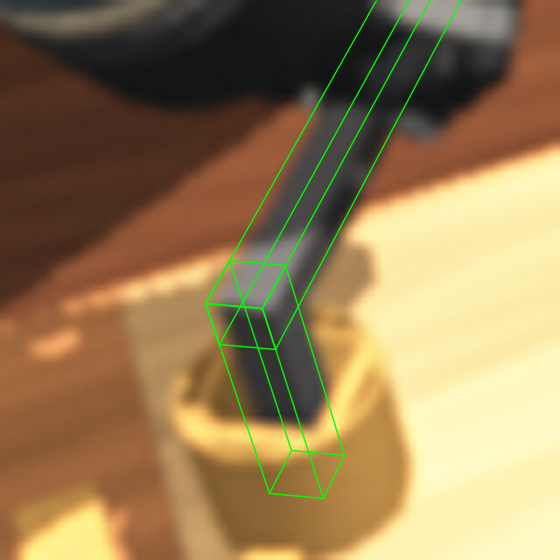

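Request:
play_rows([
  [[-0.0011,0,0.0017,0,0,0],[-0.0011,0,0.0017,0,0,0],[0,0,0,0,0,0]],
])

```text
t: 12.02
tcp_pos: [0.5164, -0.1572, 0.1909]
tool_rot: [0.247, 0.929, 0.074, -0.267]
force: [-3.1, -4.3, -1.0]
finger_gap: 0.157
```

Request:
play_rows([
  [[-0.0011,0,0.0017,0,0,0],[0,0,0,0,0,0]],
])

```text
t: 12.28
tcp_pos: [0.5161, -0.157, 0.1902]
tool_rot: [0.247, 0.928, 0.074, -0.268]
force: [-4.6, -3.7, 3.5]
finger_gap: 0.159
```

Run:
```python
from ik import *
T0=cur();c=np.array([.583,-.197,0])
def about(T,deg):
    Rz=R.from_euler('z',np.radians(-deg)).as_matrix();return M(c+Rz@(T[:3,3]-c),Rz@T[:3,:3])
T=rows(T0,about(T0,50),n=10)
q=manip.sense()['q']
for d in (0,25,50,66): print(d,*[x if i else x.round(2) for i,x in enumerate(ik(about(T0,d),q,CM))])
```

```text
10 x [-0.0004, 0.0068, -0.0002, -2.67, -0.02, 4.23]
path r [0.541, 0.544, 0.547, 0.551, 0.555, 0.56, 0.565, 0.571, 0.577, 0.583] end [0.571, -0.12, 0.19] zs [0.19, 0.19, 0.19, 0.19] err [ 0.0003 -0.0001 -0.0001]
0 [-0.51  0.73  1.36  0.01  1.61 -1.56] 6.174217409976619e-14
25 [-0.55  0.72  1.39  0.22  1.56 -1.23] 8.326672684688674e-16
50 [-0.59  0.69  1.45  0.4   1.42 -0.91] 1.6857660839275503e-10
66 [-0.6   0.67  1.5   0.51  1.3  -0.72] 3.3306690738754696e-15
```

Request:
play_rows([
  [[-0.0004,0.0068,-0.0002,-2.67,-0.02,4.23],[-0.0004,0.0068,-0.0002,-2.67,-0.02,4.23],[-0.0004,0.0068,-0.0002,-2.67,-0.02,4.23],[-0.0004,0.0068,-0.0002,-2.67,-0.02,4.23]],
])

```text
t: 12.78
tcp_pos: [0.5335, -0.1377, 0.1899]
tool_rot: [0.405, 0.871, 0.118, -0.251]
force: [-5.8, -6.3, 2.9]
finger_gap: 0.155
```

Run:
```python
from ov import *
P={}
for n in ['scene']: P[n]=manip.snapshot(n)
T0=cur();K=T0@np.load('KT.npy');print((K@[.065,0,.19,1])[:3],np.degrees(np.arctan2(K[1,2],K[0,2])),K[:3,0],manip.sense()['force'],manip.sense()['ft_torque'])
save(P['scene'],'s8');a=P['scene']['img'][190:320,130:290,::-1]
cv2.imwrite('pics/s8z.png',cv2.resize(a,None,fx=4.5,fy=4.5,interpolation=cv2.INTER_CUBIC))
```

```text
[ 0.58267004 -0.19802024  0.11894002] -50.21047272204963 [ 2.09041980e-03 -3.24450852e-04 -9.99997762e-01] [-4.90020682 -5.15080325  2.44576209] [-1.40825837  0.4683841   0.24051887]
```

View pics/s8z.png

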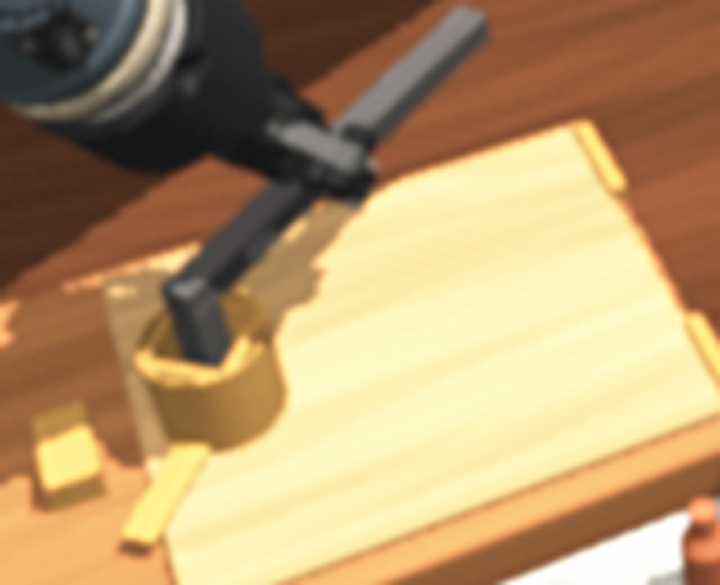

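The key is seated in the cup and has turned about 20 degrees. The tongue is still pointing out at (150,500) and has only begun to follow, as the play would predict, so I'll keep sweeping.

Request:
play_rows([
  [[-0.0004,0.0068,-0.0002,-2.67,-0.02,4.23],[-0.0004,0.0068,-0.0002,-2.67,-0.02,4.23],[-0.0004,0.0068,-0.0002,-2.67,-0.02,4.23],[-0.0004,0.0068,-0.0002,-2.67,-0.02,4.23],[-0.0004,0.0068,-0.0002,-2.67,-0.02,4.23]],
])

```text
t: 13.45
tcp_pos: [0.5633, -0.1223, 0.1897]
tool_rot: [0.584, 0.763, 0.17, -0.219]
force: [-6.7, -5.9, 3.6]
finger_gap: 0.16
```

Request:
play_rows([
  [[-0.0004,0.0068,-0.0002,-2.67,-0.02,4.23],[-0.0004,0.0068,-0.0002,-2.67,-0.02,4.23],[-0.0004,0.0068,-0.0002,-2.67,-0.02,4.23],[0,0,0,0,0,0]],
])

```text
t: 13.95
tcp_pos: [0.5836, -0.1198, 0.1897]
tool_rot: [0.678, 0.681, 0.197, -0.195]
force: [-5.8, -5.4, 3.8]
finger_gap: 0.159
```

Run:
```python
from ov import *
import pickle
P={}
for n in ['scene','top']: P[n]=manip.snapshot(n)
pickle.dump(P,open('P9.pkl','wb'))
T0=cur();K=T0@np.load('KT.npy');print((K@[.065,0,.19,1])[:3],np.degrees(np.arctan2(K[1,2],K[0,2])),K[:3,0],manip.sense()['force'],manip.sense()['ft_torque'])
a=P['scene']['img'][190:320,130:290,::-1];b=P['top']['img'][80:200,420:520,::-1]
save(P['top'],'t9')
cv2.imwrite('pics/s9z.png',cv2.hconcat([cv2.resize(a,(492,400),interpolation=cv2.INTER_CUBIC),cv2.resize(b,(300,400))]))
```

```text
[ 0.58242262 -0.19745284  0.11857292] -89.87240141209091 [ 1.58468228e-03 -7.05869277e-04 -9.99998495e-01] [-6.87514938 -5.46229107  3.41506274] [-1.4673148   1.20701027  0.19380397]
```

View pics/s9z.png

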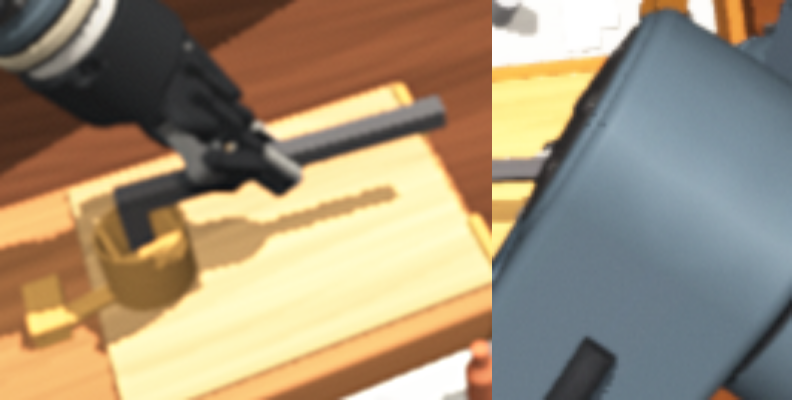

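Request:
play_rows([
  [[-0.0004,0.0068,-0.0002,-2.67,-0.02,4.23],[-0.0002,0.0034,-0.0001,-1.33,0,2.12],[0,0,0,0,0,0]],
])

```text
t: 14.42
tcp_pos: [0.5934, -0.1205, 0.1896]
tool_rot: [0.72, 0.636, 0.209, -0.182]
force: [-7.6, -4.3, 3.5]
finger_gap: 0.156
```

Run:
```python
from ov import *
import pickle
P={}
for n in ['scene','top']: P[n]=manip.snapshot(n)
pickle.dump(P,open('P9.pkl','wb'))
T0=cur();K=T0@np.load('KT.npy');print((K@[.065,0,.19,1])[:3],np.degrees(np.arctan2(K[1,2],K[0,2])),K[:3,0],manip.sense()['force'],manip.sense()['ft_torque'])
a=P['scene']['img'][240:310,130:210,::-1]
cv2.imwrite('pics/s10z.png',cv2.resize(a,None,fx=8,fy=8,interpolation=cv2.INTER_CUBIC))
```

```text
[ 0.58218318 -0.19724632  0.11841376] -97.31701329262766 [ 1.03093117e-03 -2.78396735e-04 -9.99999430e-01] [-7.32524281 -4.58837428  4.93384304] [-1.39632069  1.36388678  0.31380632]
```

View pics/s10z.png

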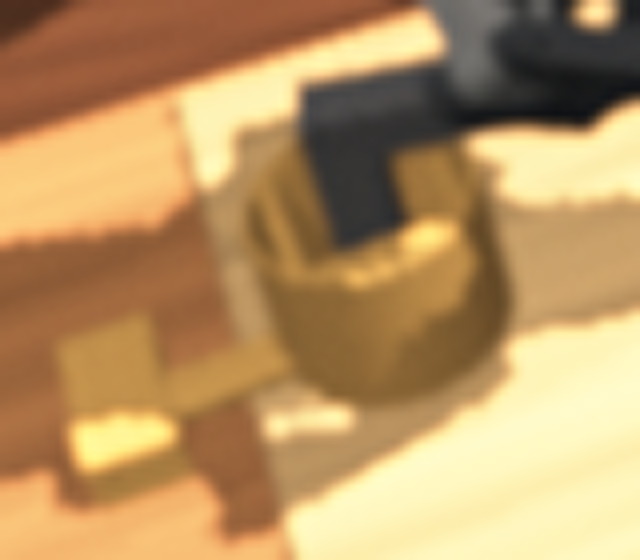

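Run:
```python
from ov import *
import pickle
P=pickle.load(open('P9.pkl','rb'));p=P['scene']
f=lambda u,z:atz(p,(130+u[0]/8-.5,240+u[1]/8-.5),z)
for A,B in [((270,345),(165,380)),((290,375),(180,412)),((280,360),(172,396))]:
    a,b=f(A,.117),f(B,.117);d=b-a;print(a[:2],b[:2],np.degrees(np.arctan2(d[1],d[0])))
b=f((172,396),.117)
for c in ([.582,-.197],[.5855,-.1957]): print(np.degrees(np.arctan2(b[1]-c[1],b[0]-c[0])))
k=[f(u,.13) for u in [(60,345),(152,315),(178,430),(80,470)]];print(np.array(k)[:,:2].round(4)); km=np.mean(k,0)
for c in ([.582,-.197],[.5855,-.1957]): print('keeper',np.degrees(np.arctan2(km[1]-c[1],km[0]-c[0])))
```

```text
[ 0.57903395 -0.22564252] [ 0.58006546 -0.24924898] -87.4979880798027
[ 0.59000037 -0.22245201] [ 0.59105785 -0.24700087] -87.53341769767307
[ 0.58454109 -0.2240403 ] [ 0.5855414  -0.24822574] -87.6315958785329
-86.04525165197445
-89.95484117302074
[[ 0.5724 -0.2684]
 [ 0.5715 -0.2482]
 [ 0.6082 -0.246 ]
 [ 0.6111 -0.267 ]]
keeper -81.70443613986109
keeper -85.08414238379623
```

Request:
play_rows([
  [[0,0,0,0,0,0],[0,0,0,0,0,0],[0,0,0,0,0,0],[0,0,0,0,0,0],[0,0,0,0,0,0]],
], fingers=0.5)

```text
t: 15.15
tcp_pos: [0.5951, -0.12, 0.1887]
tool_rot: [0.721, 0.635, 0.211, -0.182]
force: [-0.3, -0.1, -0.3]
finger_gap: 0.5
```

Run:
```python
from ov import *
P={}
s=manip.sense();print(s['force'],s['finger_gap'],s['tcp_pos'])
p=manip.snapshot('wrist');save(p,'w11');q=manip.snapshot('scene')
cv2.imwrite('pics/m11.png',cv2.hconcat([cv2.resize(p['img'][100:400,170:470,::-1],(400,400)),cv2.resize(q['img'][190:310,130:250,::-1],(400,400),interpolation=cv2.INTER_CUBIC)]))
```

```text
[-0.28216016 -0.06680627 -0.30359327] 0.49957708660484346 [ 0.59513761 -0.12001135  0.18868738]
```

View pics/m11.png

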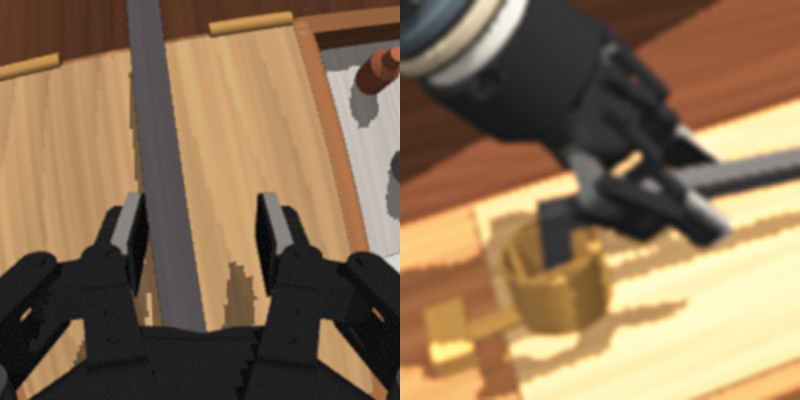

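The fingers are open and the force is near zero. The bar sits nearer the left pad at (150,200), so I'll shift toward it by moving the tool in -y, then back off.

Request:
play_rows([
  [[0,-0.008,0,0,0,0],[0,0,-0.01,0,0,0],[0,0,-0.02,0,0,0],[0,0,-0.03,0,0,0],[0,0,-0.04,0,0,0],[0,0,-0.04,0,0,0],[0,0,0,0,0,0]],
])

```text
t: 16.12
tcp_pos: [0.5781, -0.1963, 0.3103]
tool_rot: [0.722, 0.635, 0.212, -0.177]
force: [-0.5, 0.4, -0.9]
finger_gap: 0.501
```

Run:
```python
from ov import *
import pickle
s=manip.sense();print(s['force'],s['tcp_pos'],s['q'])
P={n:manip.snapshot(n) for n in ('wrist','scene','top')}
pickle.dump(P,open('P12.pkl','wb'))
for n in P: save(P[n],n+'12')
cv2.imwrite('pics/m12.png',cv2.hconcat([cv2.resize(P['wrist']['img'][:,120:520,::-1],(400,400)),cv2.resize(P['scene']['img'][190:310,130:250,::-1],(400,400),interpolation=cv2.INTER_CUBIC)]))
```

```text
[-0.49631389  0.44258862 -0.86050807] [ 0.5780832  -0.19629524  0.31034352] [-0.71840401  0.55097566  1.34880381  0.46445547  1.56599552 -0.67023992]
```

View pics/m12.png

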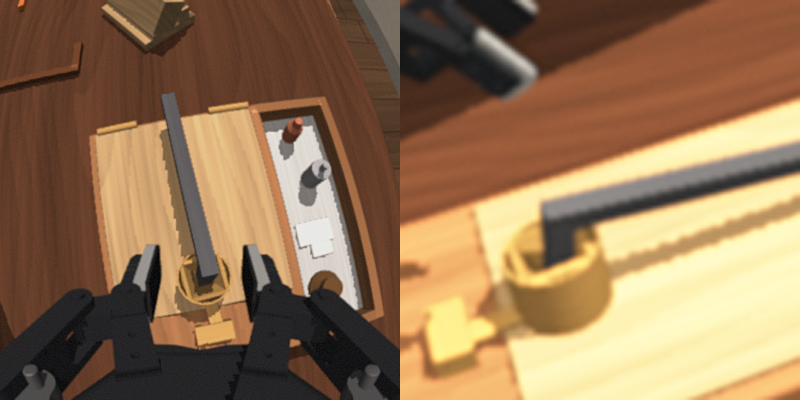

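Run:
```python
from ov import *
import pickle
P=pickle.load(open('P12.pkl','rb'))
w=P['wrist']['img'][225:355,270:400,::-1];t=P['scene']['img'][190:300,140:300,::-1]
cv2.imwrite('pics/z12.png',cv2.hconcat([cv2.resize(w,(440,440),interpolation=cv2.INTER_CUBIC)[:247*1] if 0 else cv2.resize(w,(360,360),interpolation=cv2.INTER_CUBIC),cv2.resize(t,(440,360),interpolation=cv2.INTER_CUBIC)]))
K=keyuse(-97,(0,0,0),np.array([.583,-.197,.12]))
K[:3,:3]=R.from_euler('z',0).as_matrix()@K[:3,:3]
overlay(P['scene'],K,(140,190,300,300),5,'o12')
```

```text
(no output)
```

View pics/z12.png

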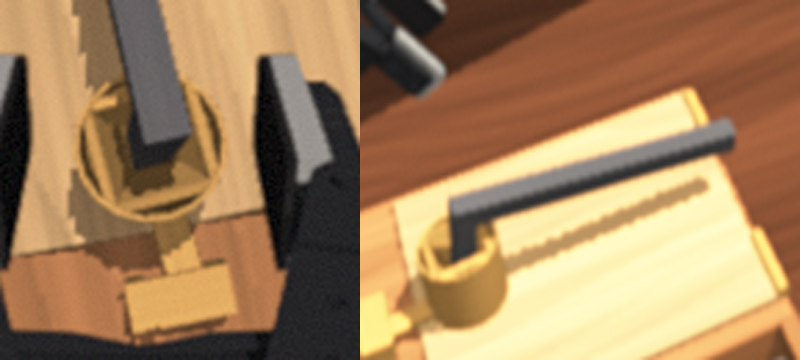

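View pics/o12.png

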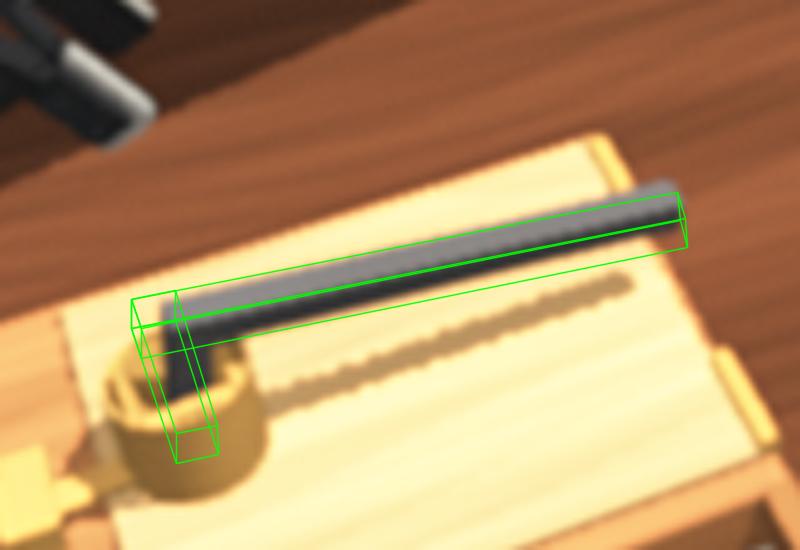

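Run:
```python
from ov import *
import pickle
P=pickle.load(open('P12.pkl','rb'))
w=P['wrist']['img'];s=P['scene']['img']
a=cv2.resize(w[85:125,270:320,::-1],(400,320),interpolation=cv2.INTER_CUBIC)
b=cv2.resize(s[215:255,240:290,::-1],(400,320),interpolation=cv2.INTER_CUBIC)
c=cv2.resize(w[255:295,305:355,::-1],(400,320),interpolation=cv2.INTER_CUBIC)
d=cv2.resize(s[235:275,160:210,::-1],(400,320),interpolation=cv2.INTER_CUBIC)
cv2.imwrite('pics/q12.png',cv2.vconcat([cv2.hconcat([a,b])[:300],cv2.hconcat([c,d])[:300]]))
```

View pics/q12.png

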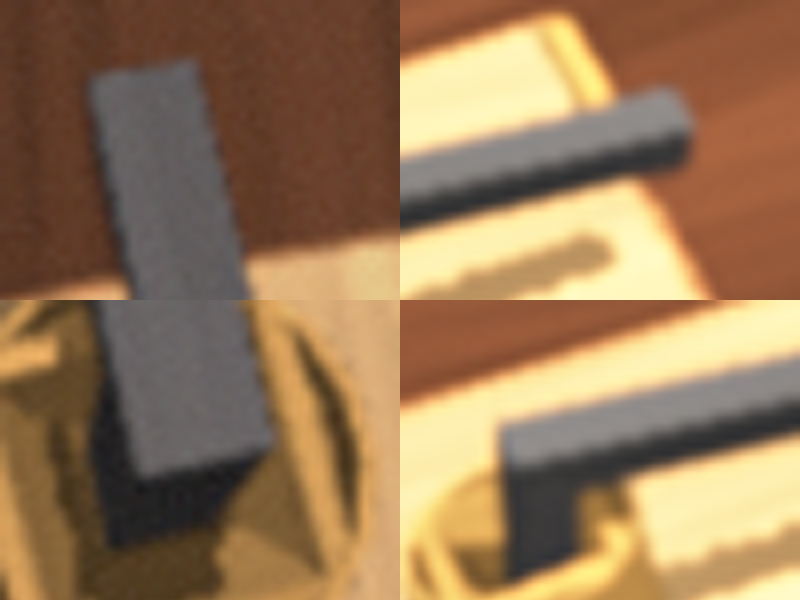

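Run:
```python
from ov import *
import pickle
P=pickle.load(open('P12.pkl','rb'));w,s=P['wrist'],P['scene']
def tr(uw,us):
    o1,d1=fray(w,uw);o2,d2=ray(s,us)
    A=np.stack([d1,-d2],1);k=np.linalg.lstsq(A,o2-o1,rcond=None)[0]
    a=o1+d1*k[0];b=o2+d2*k[1];return (a+b)/2,np.linalg.norm(a-b)
F=[tr((281.1,93.9),(273.9,225.75)),tr((294.25,92.25),(275.75,230.75))]
C=[tr((322,276.6),(172,250.1)),tr((338.25,272),(173.25,255.1))]
for x in F+C: print(x[0].round(4),round(x[1],4))
f=(F[0][0]+F[1][0])/2;c=(C[0][0]+C[1][0])/2;d=c-f
print(f,c,np.linalg.norm(d),'head',np.degrees(np.arctan2(d[1],d[0])),'rise to lock deg',np.degrees(np.arcsin(d[2]/np.linalg.norm(d))))
z=d/np.linalg.norm(d);y=np.cross([0,0,1],z);y/=np.linalg.norm(y)  # horizontal
xk=np.cross(y,z); xk=-xk if xk[2]>0 else xk
print('tip',c-z*.0075+xk*(.0725))
# tongue
ff=lambda u,zz:fatz(w,(270+u[0]/(360/130)-.5,225+u[1]/(360/130)-.5),zz)
a,b=ff((178,228),.117),ff((182,268),.117);print('tongue',a,b,np.degrees(np.arctan2(b[1]-a[1],b[0]-a[0])))
r=ff((151,148),.16);print('rim',r,'tongue end dir',np.degrees(np.arctan2(b[1]-r[1],b[0]-r[0])))
kk=ff((180,300),.13);print('keeper',kk,np.degrees(np.arctan2(kk[1]-r[1],kk[0]-r[0])))
```

```text
[ 5.611e-01 -1.000e-04  1.628e-01] 0.0007
[ 0.5758 -0.0007  0.1628] 0.0004
[ 0.58   -0.1948  0.1916] 0.0021
[ 0.594  -0.1936  0.1923] 0.0005
[ 5.68476840e-01 -3.62383845e-04  1.62776190e-01] [ 0.58699507 -0.19423092  0.19194501] 0.19692321924781617 head -84.54368868330369 rise to lock deg 8.518155524911423
tip [ 0.58731091 -0.19753751  0.11913384]
tongue [ 0.58918813 -0.23261147  0.117     ] [ 0.58863686 -0.24878936  0.117     ] -91.95164193746464
rim [ 0.58215004 -0.19832163  0.16      ] tongue end dir -82.67570659234136
keeper [ 0.58581609 -0.25880013  0.13      ] -86.53112748365936
```

Run:
```python
import cv2
a=cv2.imread('pics/scene0.png')[180:270,380:500];b=cv2.imread('pics/scene12.png')[180:270,380:500]
cv2.imwrite('pics/cmp.png',cv2.resize(cv2.hconcat([a,b]),None,fx=3.3,fy=3.3))
```

```text
(no output)
```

View pics/cmp.png

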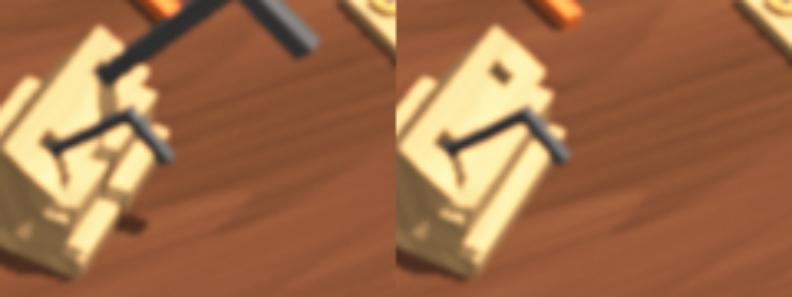

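The small key hasn't moved and the large bore is empty. I'll hand the job in.

Run:
```python
from h import *
s=manip.sense();print(s['t'],s['force'],s['tcp_pos']);print(manip.sign_off())
```

```text
16.275 [ 0.48818022  0.51137552 -0.57382992] [ 0.57628093 -0.19283535  0.30636345]
the job is handed in; nothing more can be done
None
```

I pulled the larger key from the rack, pitched its short arm down and seated it on the socket floor, where the wrist felt contact. I then swept the long arm about 67° clockwise, let go and backed the gripper off. The job was handed in at 16.3 s, and no verdict is reported.

What the last checks showed:
- **Lock:** the tongue turned about 57° (1.0 rad) from where it started, so it should read roughly 1.0 to 1.15 rad. It appears under the keeper bridge in the scene and wrist views. Separate estimates of its direction ranged from −83° to −92°, against −82° to −87° for the keeper.
- **Key seat:** the tip measured at z ≈ 0.119 m, against a floor at 0.120 m. It is about 5 mm from the socket axis, against a 10 mm limit, and my measurement error is about 2–3 mm.
- **Long arm level:** this is the weakest point. After release the key settled in the socket's play, with the foot end about 8.5° low. That is within the 15° limit but not truly level. The key also swung back from −97° to about −85° within its play, without taking the tongue with it.
- **Surroundings:** before and after pictures of the small key match. The gripper is clear of everything, with forces under 1 N.

One disagreement remained: the scene camera placed things about 2–3 mm off from the other cameras and the arm's own position. I split the difference for the insertion, and side forces stayed around 5 N.

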